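# Load a battery run-in box with a double-latched lid

### The job

Start a new batch in the battery run-in box on the repair desk. Turn the T-handle on the lid to free it, raise the lid slightly until the safety catch under its front lip holds it, press the catch's thumb pad down to let go, and open the lid all the way; then lay every battery pack from the desk flat in the box, one to a bay. Lower the lid gently until it is fully shut and caught again, turn the T-handle back to latched, and turn the peak-pointer knob on the lid back to its zero stop (before or after, as you like); leave the other things on the desk where they are.

Things in the scene. Friction and masses are not known exactly. Their poses are not given: they have to be found in the camera images.
- runbox: grey steel box 175 (x) x 260 (y) x 88 mm high, fixed to the desk at a yaw of about 90 degrees. Origin under its middle; +x (hinge side) to the robot's left, -x (front) to its right, -y away from it. Walls 5 mm, inner floor (white slab) at z 30; white ribs 4 mm thick (top z 35) along x at y -42 and +42 make three bays. A keeper lip sticks 10 mm in from the front wall at z 75 to 81, y -20 to 20 mm
- bay0 (a point): point on the floor (box z 30 mm) of the bay farthest from the robot, where the middle of a pack goes (box x +5, y -78 mm); bay clear from box x -82 to 82, y -125 to -44 mm. A pack lies with its length along the box's x
- bay1 (a point): the same for the middle bay (box x +5, y 0), clear from y -40 to 40 mm
- bay2 (a point): the same for the bay nearest the robot (box x +5, y +78 mm), clear from y 44 to 125 mm
- lid (a joint): angle of the lid (rad): 0 shut, grows as its front rises, stops at 1.95 (leaning back). Stiff hinge: the lid stays where it is left; 6 to 9 N at its front edge raise it, 1 to 5 N lower it. With the T-handle free the safety catch still stops it at about 0.2. Plate 213 mm (hinge to front) x 268 mm, 6 mm thick, underside at box z 90 mm when shut
- lid_hinge (a point): middle of the hinge axis, which runs along box y in the plane of the lid's underside: box x +90.5, y 0, z 90 mm. The point's frame turns with the lid (axes as the box's when shut): the plate reaches to its x -213 mm, upper face at its z +6 mm
- lid_lip (a point): middle of the lower edge of the lid's front lip, a plate 4 mm thick hanging 28 mm below the underside along the whole front edge; hinge frame x -213, z -28 mm. Fingers can reach under it and lift. A striker plate with a foot hangs 60 mm below the lid close behind the lip at y +41 to +87 mm: keep clear of it when pushing the lid
- latch (a joint): angle of the T-handle (primary latch, rad): 0 latched (bar along the box's y, parallel to the lid's front edge), grows anticlockwise seen from above, 1.3 fully free at its stop. Stays where left; takes 0.12 N m. Below about 1.0 its cam still holds the lid; it goes back to 0 only with the lid fully shut and must be near 1.3 while the lid comes down
- latch_grip (a point): middle of the T-handle's bar, 26 mm above the lid's upper face; bar 64 mm long, 14 mm wide, 20 mm tall (16 to 36 mm above the lid), 145.5 mm from the hinge, y 0. The point turns with the handle: its y axis runs along the bar, its z axis is the lid's normal
- catch (a joint): angle of the safety catch (rad): 0 engaged (hook over the lid's striker), 0.45 fully pressed; from 0.33 the lid is free to open. Stays where left, about 1 N on its pad moves it. It cannot move while the lid is shut, only with the lid raised above about 0.1; shutting the lid fully swings it back to 0 by itself
- catch_pad (a point): middle of the upper face of the catch's thumb pad, a dark tongue 20 (x) x 36 (y) x 5 mm on the box's front under the lid's lip, hidden from above: box x -108, y 0, z 50.5 mm when engaged. Press it down 26 mm (it pivots at box y +55, z 26). With the lid held by the catch the lip ends at box x -124, z 107: reach under it, tool tilted about 45 degrees forward
- peak (a joint): angle of the peak pointer and its reset knob (rad) on the dial thermometer: 0 at the zero stop, grows clockwise seen from above; turn anticlockwise to reset. Friction 0.03 N m, stays where it is left. The dark pointer lies on the white dial; at zero it points half-way between the box's -x and +y
- peak_grip (a point): grip point on the axis of the reset knob, a black round knob 26 mm across that reaches from 13 mm below to 9 mm above this point, in the middle of a round dial (72 mm across, face 16.6 mm below this point) on the lid, 55.5 mm from the hinge, y 0; the point is 30.6 mm above the lid's upper face
- pack0: black notebook battery pack, 134 (x) x 42 (y) x 21 mm high, 0.15 to 0.3 kg, with a pale label, lying flat on the desk; origin in the middle of its underside, x along its length. Absent in some runs
- pack1: black notebook battery pack, 134 (x) x 42 (y) x 21 mm high, 0.15 to 0.3 kg, with a pale label, lying flat on the desk; origin in the middle of its underside, x along its length. Absent in some runs
- pack2: black notebook battery pack, 134 (x) x 42 (y) x 21 mm high, 0.15 to 0.3 kg, with a pale label, lying flat on the desk; origin in the middle of its underside, x along its length. Absent in some runs
- pack3: black notebook battery pack, 134 (x) x 42 (y) x 21 mm high, 0.15 to 0.3 kg, with a pale label, lying flat on the desk; origin in the middle of its underside, x along its length. Absent in some runs
- multimeter: bystander: hand multimeter 150 x 75 x 36 mm lying on the desk, origin under its middle
- drives: bystander: stack of four small hard drives, 102 x 71 x 58 mm, origin under its middle
- mouse: bystander: computer mouse 105 x 60 x 34 mm, origin under its middle
- pencup: bystander: pen cup, 68 mm diameter, 80 mm high, pens to 145 mm, origin under its middle

How it is judged (in metres and radians):
On the way, in this order (a step that is already met when the one before it is completed fails the run):
1. the T-handle is turned free, the lid still down (value of joint latch above 1.1 rad and value of joint lid below 0.03 rad), for 0.1 s.
2. the lid is raised slightly, the safety catch still engaged (value of joint lid between 0.12 and 0.26 rad and value of joint catch below 0.15 rad), for 0.1 s.
3. the safety catch is pressed aside with the lid still only slightly raised (value of joint catch above 0.33 rad and value of joint lid between 0.06 and 0.3 rad), for 0.1 s.
4. the lid is open (value of joint lid above 1.5 rad), for 0.1 s.
5. every pack lies flat in the box, one to a bay (angle between each of pack0, pack1, pack2, pack3's own z axis and vertical below 0.12 rad and z of pack0 in the frame of runbox between 0.024 and 0.037 m and x of pack0 in the frame of runbox between -0.03 and 0.03 m and (y of pack0 in the frame of bay0 between -0.03 and 0.03 m or y of pack0 in the frame of bay1 between -0.03 and 0.03 m or y of pack0 in the frame of bay2 between -0.03 and 0.03 m) and z of pack1 in the frame of runbox between 0.024 and 0.037 m and x of pack1 in the frame of runbox between -0.03 and 0.03 m and (y of pack1 in the frame of bay0 between -0.03 and 0.03 m or y of pack1 in the frame of bay1 between -0.03 and 0.03 m or y of pack1 in the frame of bay2 between -0.03 and 0.03 m) and z of pack2 in the frame of runbox between 0.024 and 0.037 m and x of pack2 in the frame of runbox between -0.03 and 0.03 m and (y of pack2 in the frame of bay0 between -0.03 and 0.03 m or y of pack2 in the frame of bay1 between -0.03 and 0.03 m or y of pack2 in the frame of bay2 between -0.03 and 0.03 m) and z of pack3 in the frame of runbox between 0.024 and 0.037 m and x of pack3 in the frame of runbox between -0.03 and 0.03 m and (y of pack3 in the frame of bay0 between -0.03 and 0.03 m or y of pack3 in the frame of bay1 between -0.03 and 0.03 m or y of pack3 in the frame of bay2 between -0.03 and 0.03 m)), for 0.2 s.
6. the lid is shut and the T-handle latched (value of joint lid below 0.025 rad and value of joint latch below 0.15 rad), for 0.2 s.
At the end, for the whole second after the job is handed in: every pack present lies flat, at rest on the floor of the box, its middle within 30 mm of a bay point along box x and y, one to a bay; lid shut (under 0.025 rad), catch swung back (under 0.15), T-handle latched (under 0.15), peak pointer at its stop (under 0.08 rad) (all of step 5 and all of step 6 and linear speed of each of pack0, pack1, pack2, pack3 below 0.03 m/s and value of joint catch below 0.15 rad and value of joint peak below 0.08 rad); the robot touches nothing.
It fails at once if the multimeter is moved more than 30 mm (distance of multimeter from where it was at the start of the episode above 0.03 m).
It fails at once if the drives is moved more than 30 mm (distance of drives from where it was at the start of the episode above 0.03 m).
It fails at once if the mouse is moved more than 30 mm (distance of mouse from where it was at the start of the episode above 0.03 m).
It fails at once if the pencup is moved more than 30 mm (distance of pencup from where it was at the start of the episode above 0.03 m).
It fails at once if the lid is slammed (shutting faster than 2.5 rad/s) (velocity of joint lid below -2.5 rad/s).
Of pack0, pack1, pack2, pack3 only 2 to 3 are there at a start; the rules pass over those that are not, and their reading is None.
At some moment in a run one of pack0, pack1, pack2, pack3 may be knocked a few centimetres aside while the robot is not near it.
Once in a run the grip may slacken for a moment while it holds something.
It also fails if it takes over 208 s, if anything falls off the work surface, if the arm or the gripper's body presses on something with over 40 N, if the wrist force passes 120 N, or if a joint passes its speed limit or range.

### The arm

A 6-joint arm with a two-finger parallel gripper is mounted at the origin on the work surface. World frame = base frame: x ahead of the robot, y to its left, z up, the work surface at z = 0. Lengths are in mm, angles in rad, forces in N, time in s.
With the tool pointing down it reaches from about 350 to 775 mm from the base axis. Payload 5.5 kg.
Tool frame: the origin (TCP) lies midway between the tips of the shut fingers; the grasp point (between the pads) lies 19 mm behind it (env.grip_point_offset is the distance from the TCP to the grasp point, in mm); z points along the fingers, y is the line along which they close (so a half turn about z gives the same grasp; the last joint's range is limited). The gripper opens to 85 mm and grips with 20 to 120 N. Pads are 22 mm wide; open, the fingers measure 114 mm over their backs; the gripper's body (76 mm by 85 mm) begins 54 mm behind the grasp point. The pads swing forward as they close: fully open they stand 13 mm farther back than shut.
Start: joints at [-0.14, 0.313, 0.046, 1.304, 0, 1.431], TCP at [575.041, -0.015, 231.323] pointing down, gripper open.
Joint ranges: [-2.76, 2.76], [-0.86, 1.69], [-1.03, 1.26], [-2.2, 2.34], [-1.47, 1.5], [-3.14, 3.14]. Speed limits (rad/s): [2.57, 2.57, 3.14, 3.14, 3.14, 3.14].

### API

Orientations are given as a 3x3 rotation matrix whose columns are the frame's x, y, z axes.
In Python, from cell import env gives the robot as it stands.
- The arm moves only by the tool servo_tool, never from a script. Its argument "motion" is a list of rows, each a list of 7 numbers: the shift along the world's x, y, z in cm, then the turn, a rotation vector about the world's x, y, z in degrees, then the opening, from 0 (shut) to 1 (fully open). A call has exactly 10 rows; each row is the pose to reach, as a shift and turn from the pose commanded when the call began; what a row does not reach only later rows make up. A row lasts 1/10 s, in which the tool goes at most 50 mm and 8.59 degrees, less where a joint would pass 70% of its speed; a pose out of reach is approached as far as the arm can. A call with a gripper value outside its range is refused whole. The fingers move at their own pace and stop on an object; "grip_force" is the grip in N (left out, the last holds). Time passes only in rows, so rows that repeat a pose let the fingers close, or fill a call up. It gives the time, the measured TCP pose, the force, the opening and the grip force at its end, in the units of the state.
- env.observe(): the state, without advancing time (a new reading comes with each control period).
- env.read_camera(name): name is "scene" or "side" or "wrist"; returns (picture, depth): 420x560x3 uint8, red, green, blue; 420x560 float32, mm along the optical axis (not along the pixel's ray), 0 where there is no reading.
- env.camera_model(name): a dict with "camera_matrix" (3x3 intrinsics, pixels), "rvec" (rotation vector, rad) and "tvec" (3), from world to camera coordinates, as OpenCV has them. Camera axes: x right, y down, z forward; pixel columns grow to the right and rows downward; lengths in mm; the calibration is good to about 2 mm. The wrist camera is an equidistant fisheye: a pixel r from the principal point sees the ray r / f radians off the axis. A picture is of the moment at which its call begins: read the wrist's pose just before it. camera_model takes no time and is no camera call; for the wrist camera it gives the pose at the moment of the call.
- env.close_job(): hands the job in; it is judged then, once.
The state is a dict: "time_s": time; "joint_pos": joint angles; "qvel": joint speeds; "joint_efforts": joint torques, N m; "tcp_pos": TCP position; "eef_rot": TCP orientation; "wrist_force": force on the tool from outside, world axes, zero at the start; "wrist_torque": the same for the moment, N m; "gripper_width": finger opening in mm; "grasp_force": force on a finger pad.
Only numpy, scipy, OpenCV 4.12 (cv2) and the standard library are available. Lean on these libraries where they do the work, as an engineer would, in place of code of your own. Each camera call takes 0.05 s, during which the arm holds its last target. There are 200 camera calls.

## Working session

There is one attempt and no reset: what is moved stays moved. The work goes in short steps, Python scripts to look and compute and a tool call to move; the robot and the scene stay as the last step left them, time stands still between calls to the robot, and variables do not carry over. Pictures are saved under pics/ and viewed, at most 17 in all, crops included, and the job is handed in when it is done.

Besides the shell and the picture viewer there is one more tool, called as name(argument=value, ...) on one line, values as JSON. servo_tool: Moves the arm, as the interface text tells. Its arguments: {"type":"object","properties":{"motion":{"type":"array"},"grip_force":{"type":"number"}},"required":["motion"]}

```bash
ls; mkdir -p pics; cat > h.py <<'E'
import numpy as np, cv2
from cell import env
def cam(n):
    m=env.camera_model(n); K=np.array(m["camera_matrix"],float); R=cv2.Rodrigues(np.array(m["rvec"],float))[0]; t=np.array(m["tvec"],float).ravel()
    return K,R,t
def shot(n,f):
    m=cam(n); p,d=env.read_camera(n); cv2.imwrite("pics/"+f+".png",cv2.cvtColor(p,cv2.COLOR_RGB2BGR)); np.savez("pics/"+f+".npz",p=p,d=d,K=m[0],R=m[1],t=m[2],n=n); return p,d,m
def ray(m,u,v,fish=False):
    K,R,t=m; x=(u-K[0,2])/K[0,0]; y=(v-K[1,2])/K[1,1]
    if fish:
        r=np.hypot(x,y); s=np.sinc(r/np.pi); c=np.array([x*s,y*s,np.cos(r)])
    else: c=np.array([x,y,1.])
    return -R.T@t, R.T@c
def onz(m,u,v,z,fish=False):
    o,d=ray(m,u,v,fish); return o+d*(z-o[2])/d[2]
def load(f):
    a=np.load("pics/"+f+".npz"); return a["p"],a["d"],(a["K"],a["R"],a["t"])
def proj(m,P,fish=False):
    K,R,t=m; c=R@np.array(P,float)+t
    if fish:
        th=np.arctan2(np.hypot(c[0],c[1]),c[2]); k=th/np.hypot(c[0],c[1]); x,y=c[0]*k,c[1]*k
    else: x,y=c[0]/c[2],c[1]/c[2]
    return K[0,0]*x+K[0,2],K[1,1]*y+K[1,2]
def pts(d,m):
    K,R,t=m; v,u=np.mgrid[:d.shape[0],:d.shape[1]]
    c=np.stack([(u-K[0,2])/K[0,0]*d,(v-K[1,2])/K[1,1]*d,d],-1); return (c-t)@R
E
python3 - <<'E'
from h import *
for n in("scene","side"):
    p,d,m=shot(n,n+"0"); print(n,m[0][0,0],m[0][:2,2],-m[1].T@m[2],m[1][2], (d>0).mean())
p,d,m=shot("wrist","wrist0");print(m[0],-m[1].T@m[2],m[1])
print({k:np.round(v,2) for k,v in env.observe().items()}, env.grip_point_offset)
E
```

```text
pics
scene 398.0497011666687 [279.16695803 208.97336799] [954.89462067 837.07902874 806.88301604] [-0.37262384 -0.72025769 -0.58513274] 0.9955144557823129
side 518.892501454246 [276.99648966 208.86042125] [  56.86099218 1100.39244691 1058.37498197] [ 0.28805207 -0.73232024 -0.61703571] 0.9621130952380952
[[325.1922621    0.         281.56514969]
 [  0.         325.1922621  207.80114536]
 [  0.           0.           1.        ]] [574.93451057  81.57031355 373.78357158] [[ 9.99999862e-01  4.22260426e-04  3.11053153e-04]
 [ 3.01318545e-04 -9.48010798e-01  3.18238019e-01]
 [ 4.29261069e-04 -3.18237882e-01 -9.48010794e-01]]
{'time_s': np.float64(0.15), 'joint_pos': array([-0.14,  0.31,  0.05,  1.3 ,  0.  ,  1.43]), 'qvel': array([ 0., -0.,  0., -0., -0.,  0.]), 'joint_efforts': array([ 0.000e+00, -4.811e+01,  2.988e+01,  1.000e-02, -0.000e+00,
       -0.000e+00]), 'tcp_pos': array([5.7463e+02, 4.0000e-02, 2.3059e+02]), 'eef_rot': array([[-0.,  1., -0.],
       [ 1.,  0.,  0.],
       [ 0., -0., -1.]]), 'wrist_force': array([0.47, 0.57, 0.08]), 'wrist_torque': array([-0.01, -0.01, -0.01]), 'grasp_force': np.float64(0.0), 'gripper_width': np.float64(85.68)} 18.700000000000003
```

View pics/scene0.png

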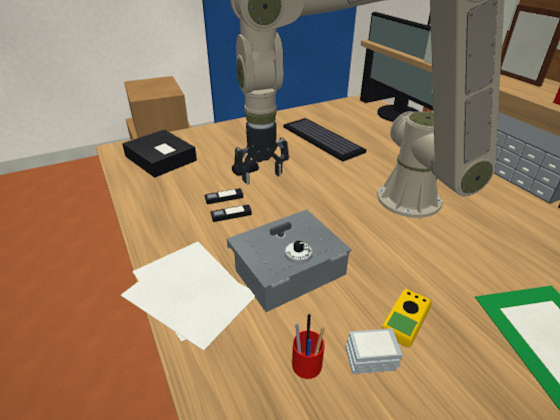

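View pics/side0.png

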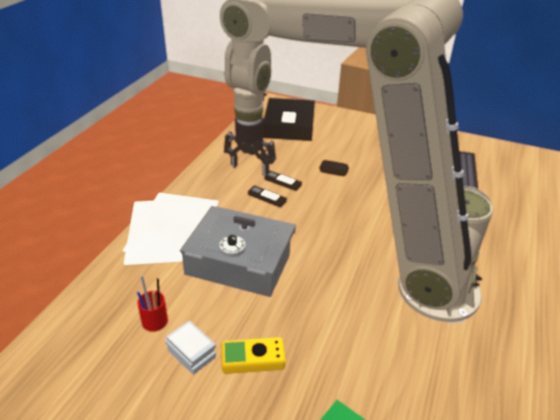

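The scene view shows two packs at about (223,196) and (231,212) px, and the box with its handle at (281,229) and knob at (298,247). The side view shows the same packs at (283,180) and (267,196), and the mouse at (334,168).

```bash
python3 - <<'E'
from h import *
for n in("scene0","side0"):
    p,d,m=load(n); P=pts(d,m); ok=d>0
    z=P[...,2]; hsv=cv2.cvtColor(p,cv2.COLOR_RGB2HSV)
    box=ok&(abs(z-96)<6)&(P[...,0]>300)&(P[...,0]<800)&(abs(P[...,1])<500)
    k,l,s,c=cv2.connectedComponentsWithStats(box.astype(np.uint8))
    i=1+np.argmax(s[1:,4]); q=P[l==i]; r=cv2.minAreaRect(q[:,:2].astype(np.float32)); print(n,"lid",r,q[:,2].mean())
    top=ok&(z>104)&(z<150)&(abs(P[...,0]-r[0][0])<130)&(abs(P[...,1]-r[0][1])<105)
    k,l,s,c=cv2.connectedComponentsWithStats(top.astype(np.uint8))
    for i in range(1,k):
        if s[i,4]>15: q=P[l==i]; print(" top",s[i,4],c[i],q.mean(0),q.min(0),q.max(0))
    low=ok&(z>8)&(z<45)&(abs(P[...,0]-550)<350)&(hsv[...,2]<70)
    k,l,s,c=cv2.connectedComponentsWithStats(low.astype(np.uint8))
    for i in range(1,k):
        if s[i,4]>60: q=P[l==i]; print(" dark",s[i,4],c[i],q.mean(0),cv2.minAreaRect(q[:,:2].astype(np.float32)))
    ob=ok&(z>10)&(z<120)&(abs(P[...,0]-550)<350)&(abs(P[...,1])<600)
    k,l,s,c=cv2.connectedComponentsWithStats(ob.astype(np.uint8))
    for i in range(1,k):
        if s[i,4]>60: q=P[l==i]; print(" obj",s[i,4],c[i].round(),q.min(0).round(),q.max(0).round())
E
```

```text
scene0 lid ((554.2977905273438, 118.27291870117188), (270.7785339355469, 221.89552307128906), 4.0214314460754395) 98.2945745007815
 top 189 [280.62962963 228.27513228] [559.07813481  81.39410928 126.22133586] [525.70213223  67.44543348 105.03235185] [590.34105445  88.32874607 136.40619641]
 top 463 [298.45788337 250.96544276] [555.71595186 174.98398846 116.65949631] [515.71794892 131.13838059 104.17401705] [587.13798146 205.74868495 139.81087856]
 dark 565 [161.81061947 163.16106195] [ 731.43312537 -612.5016219    26.8230937 ] ((760.5753173828125, -634.4298706054688), (152.6322021484375, 302.93084716796875), 57.247825622558594)
 dark 185 [224.43783784 196.98378378] [ 591.16380686 -286.56906132   17.57722774] ((591.339599609375, -297.7300109863281), (44.2789192199707, 128.67672729492188), 83.02249908447266)
 dark 208 [231.59134615 214.04326923] [ 606.39074202 -180.05831973   18.02728878] ((605.9434204101562, -188.12210083007812), (35.09687805175781, 130.7117462158203), 83.14081573486328)
 dark 129 [410.3255814  306.82170543] [369.08393024 406.44490293  42.56968707] ((368.6784057617187
[... 1564 characters left out ...]
6.28286743164062, 40.162132263183594), 5.725268363952637)
 dark 118 [258.77118644 349.31355932] [366.71709996 407.16338107  41.19626181] ((366.287109375, 406.71710205078125), (28.388076782226562, 33.51432418823242), 24.4923152923584)
 obj 567 [280. 129.] [ 621. -600.   10.] [ 793. -549.   72.]
 obj 348 [333. 167.] [ 396. -476.   10.] [ 499. -407.   40.]
 obj 337 [282. 179.] [ 523. -333.   10.] [ 658. -268.   29.]
 obj 374 [266. 195.] [ 539. -224.   10.] [ 675. -161.   28.]
 obj 6839 [237. 249.] [417.  -0.  10.] [751. 238. 120.]
 obj 991 [152. 309.] [626. 372.  10.] [696. 443. 120.]
 obj 1570 [190. 346.] [462. 407.  10.] [586. 511.  64.]
 obj 1974 [252. 354.] [301. 350.  10.] [462. 479.  46.]
```

View pics/wrist0.png

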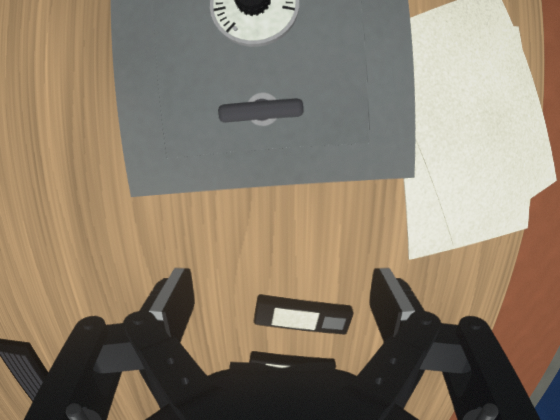

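The wrist view shows the bar from (220,113) to (302,106) and the lid's front corners at (132,196) and (414,178). One pack is at (303,315), with a second one under the gripper.

```bash
python3 - <<'E'
from h import *
p,d,m=load("wrist0")
f=lambda u,v,z: onz(m,u,v,z,True).round(1)
print("bar",f(220,113,132),f(302,106,132),f(261.5,109.5,132),"corners",f(132,196,96),f(414,178,96))
print("disc around shaft",f(263,109,98),"knob",f(254,2,136))
p2,d2,m2=load("scene0");p3,d3,m3=load("side0")
g=p.astype(int).sum(2); 
# bar mask
b=(g<200).astype(np.uint8); b[140:]=0; b[:60]=0
r=cv2.minAreaRect(np.argwhere(b)[:,::-1].astype(np.float32)); print(r)
bx=cv2.boxPoints(r); print([f(*c,132)[:2] for c in bx])
E
```

```text
bar [529.3  74.6 132. ] [590.   79.1 132. ] [560.3  76.4 132. ] corners [4.317e+02 2.000e-01 9.600e+01] [697.8  17.5  96. ]
disc around shaft [559.5  76.1  98. ] knob [555.2 157.8 136. ]
((260.46282958984375, 104.41610717773438), (10.167937278747559, 83.05421447753906), 89.30972290039062)
[array([528.7,  84.5]), array([589.9,  84.4]), array([590. ,  76.8]), array([528.6,  76.9])]
```

servo_tool(motion=[[-0.3,1,0,0,0,8,0.8],[-0.6,2,0,0,0,16,0.7],[-0.9,3,0,0,0,24,0.6],[-1.2,4,0,0,0,32,0.5],[-1.5,5,0,0,0,40,0.5],[-1.5,6,0,0,0,48,0.5],[-1.5,7,0,0,0,56,0.5],[-1.5,7.6,0,0,0,64,0.5],[-1.5,7.6,-1,0,0,72,0.5],[-1.5,7.6,-2,0,0,80,0.5]])

```text
time_s: 1.15
tcp_pos: [560.0, 76.3, 211.0]
eef_rot: [[-0.986, 0.167, 0.0], [0.167, 0.986, 0.0], [-0.0, 0.0, -1.0]]
wrist_force: [0.2, 1.0, -0.2]
gripper_width: 42.7
grasp_force: 0.0
```

servo_tool(motion=[[0,0,-1,0,0,7,0.5],[0,0,-2,0,0,14,0.5],[0,0,-3,0,0,14,0.5],[0,0,-4,0,0,14,0.5],[0,0,-4,0,0,14,0.5],[0,0,-4,0,0,14,0.5],[0,0,-4,0,0,14,0.5],[0,0,-4,0,0,14,0.5],[0,0,-4,0,0,14,0.5],[0,0,-4,0,0,14,0.5]])

```text
time_s: 2.15
tcp_pos: [560.2, 76.0, 171.6]
eef_rot: [[-0.998, -0.07, 0.001], [-0.07, 0.998, 0.0], [-0.001, 0.0, -1.0]]
wrist_force: [0.1, -0.0, -0.1]
gripper_width: 42.7
grasp_force: 0.0
```

```bash
python3 - <<'E'
from h import *
p,d,m=shot("wrist","w1"); o=env.observe(); print(o["tcp_pos"],o["joint_pos"],o["wrist_force"],o["eef_rot"].round(3).tolist())
print("pred bar",proj(m,(560.2,76.3,132),True),"ends",proj(m,(592,78.4,132),True),proj(m,(528,74.2,132),True),"knob",proj(m,(554.3,166.1,136),True))
E
```

```text
[560.15977804  75.98556796 171.56163602] [-7.23207698e-03  3.17838599e-01 -9.52547190e-02  1.15728891e+00
  1.15470199e-04 -7.69486022e-02] [-0.43578291 -1.09086325 -0.94805016] [[-0.998, -0.07, 0.0], [-0.07, 0.998, 0.0], [-0.0, 0.0, -1.0]]
pred bar (np.float64(282.7852019699226), np.float64(238.57065685501738)) ends (np.float64(282.50709383631755), np.float64(282.59115723315466)) (np.float64(283.12952758931067), np.float64(187.85015510306366)) knob (np.float64(422.1877543384997), np.float64(239.70876658842099))
```

View pics/w1.png

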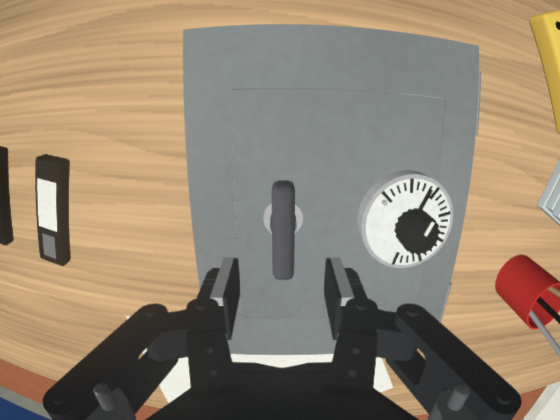

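The handle lies at x≈558, y≈76 (bar at (283,181–279) px), within 3 mm of the estimate. The knob top is at (418,232) and the pointer is off zero.

servo_tool(motion=[[-0.2,0,-1.5,0,0,0,0.5],[-0.2,0,-3,0,0,0,0.5],[-0.2,0,-4.5,0,0,0,0.5],[-0.2,0,-6,0,0,0,0.5],[-0.2,0,-6.5,0,0,0,0.5],[-0.2,0,-6.5,0,0,0,0.1],[-0.2,0,-6.5,0,0,0,0.1],[-0.2,0,-6.5,0,0,0,0.1],[-0.2,0,-6.5,0,0,0,0.1],[-0.2,0,-6.5,0,0,0,0.1]], grip_force=30)

```text
time_s: 3.2
tcp_pos: [558.4, 76.5, 107.0]
eef_rot: [[-0.998, -0.07, 0.001], [-0.07, 0.998, 0.001], [-0.001, 0.001, -1.0]]
wrist_force: [-0.7, 3.6, 2.5]
gripper_width: 13.2
grasp_force: 33.0
```

servo_tool(motion=[[0,0,0,0,0,8,0.1],[0,0,0,0,0,16,0.1],[0,0,0,0,0,24,0.1],[0,0,0,0,0,32,0.1],[0,0,0,0,0,40,0.1],[0,0,0,0,0,48,0.1],[0,0,0,0,0,56,0.1],[0,0,0,0,0,64,0.1],[0,0,0,0,0,70,0.1],[0,0,0,0,0,75,0.1]])

```text
time_s: 4.2
tcp_pos: [558.5, 76.5, 107.0]
eef_rot: [[-0.187, -0.982, 0.001], [-0.982, 0.187, 0.001], [-0.001, -0.001, -1.0]]
wrist_force: [-0.2, 4.6, 3.4]
gripper_width: 13.6
grasp_force: 33.5
```

servo_tool(motion=[[0,0,0,0,0,0,0.1],[0,0,0,0,0,0,0.1],[0,0,0,0,0,0,0.1],[0,0,0,0,0,0,0.45],[0,0,0,0,0,0,0.45],[0,0,0,0,0,0,0.45],[0,0,2,0,0,0,0.45],[0,0,4,0,0,0,0.45],[0,0,7,0,0,0,0.45],[0,0,10,0,0,0,0.45]])

```text
time_s: 5.2
tcp_pos: [557.6, 75.5, 206.7]
eef_rot: [[-0.192, -0.981, -0.001], [-0.981, 0.192, -0.001], [0.001, 0.001, -1.0]]
wrist_force: [0.2, 0.2, -0.5]
gripper_width: 38.6
grasp_force: 0.0
```

```bash
python3 - <<'E'
from h import *
p,d,m=shot("wrist","w2"); o=env.observe(); print(o["tcp_pos"],o["joint_pos"].round(2),o["wrist_force"])
E
```

```text
[560.15191865  75.54403171 212.47233933] [-0.01  0.29 -0.03  1.24 -0.   -1.39] [ 1.21135892 -0.22997481  3.2657905 ]
```

View pics/w2.png

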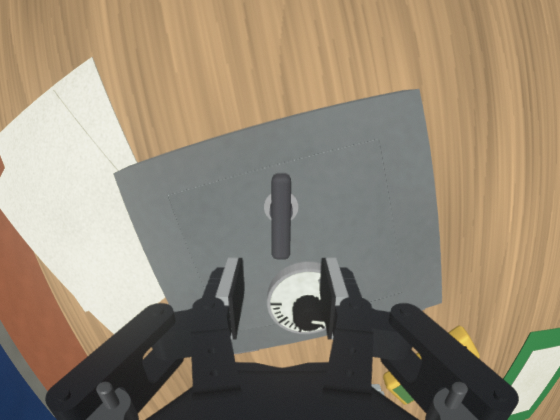

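The handle bar now lies along the tool axis (281,175–258 px), about 75° round, so it is free. Next is the knob, which needs about 85° anticlockwise.

servo_tool(motion=[[-0.1,1,0,0,0,-8,0.5],[-0.2,2,0,0,0,-16,0.5],[-0.3,3,0,0,0,-24,0.5],[-0.4,4,0,0,0,-32,0.5],[-0.5,5,0,0,0,-40,0.5],[-0.55,6,0,0,0,-48,0.5],[-0.55,7,0,0,0,-56,0.5],[-0.55,8,0,0,0,-64,0.5],[-0.55,9,0,0,0,-72,0.5],[-0.55,9,0,0,0,-80,0.5]])

```text
time_s: 6.25
tcp_pos: [552.5, 166.7, 205.9]
eef_rot: [[-1.0, 0.023, -0.0], [0.023, 1.0, -0.0], [0.0, -0.0, -1.0]]
wrist_force: [-0.1, 0.1, -0.3]
gripper_width: 42.6
grasp_force: 0.0
```

servo_tool(motion=[[0,0,-2,0,0,-8,0.5],[0,0,-4,0,0,-10,0.5],[0,0,-6,0,0,-10,0.5],[0,0,-8,0,0,-10,0.5],[0,0,-9.2,0,0,-10,0.5],[0,0,-9.2,0,0,-10,0.2],[0,0,-9.2,0,0,-10,0.2],[0,0,-9.2,0,0,-10,0.2],[0,0,-9.2,0,0,-10,0.2],[0,0,-9.2,0,0,-10,0.2]], grip_force=20)

```text
time_s: 7.25
tcp_pos: [551.7, 166.4, 113.4]
eef_rot: [[-0.982, 0.19, -0.002], [0.19, 0.982, 0.001], [0.002, 0.0, -1.0]]
wrist_force: [-0.1, 6.4, -16.5]
gripper_width: 24.6
grasp_force: 23.0
```

servo_tool(motion=[[0,0,0,0,0,8,0.2],[0,0,0,0,0,16,0.2],[0,0,0,0,0,24,0.2],[0,0,0,0,0,32,0.2],[0,0,0,0,0,40,0.2],[0,0,0,0,0,48,0.2],[0,0,0,0,0,56,0.2],[0,0,0,0,0,64,0.2],[0,0,0,0,0,72,0.2],[0,0,0,0,0,80,0.2]])

```text
time_s: 8.25
tcp_pos: [551.9, 165.8, 113.9]
eef_rot: [[-0.354, -0.935, -0.002], [-0.935, 0.354, -0.0], [0.001, 0.001, -1.0]]
wrist_force: [-1.2, 3.8, -10.9]
gripper_width: 25.2
grasp_force: 22.4
```

servo_tool(motion=[[0,0,0,0,0,8,0.2],[0,0,0,0,0,16,0.2],[0,0,0,0,0,16,0.2],[0,0,0,0,0,16,0.2],[0,0,0,0,0,16,0.5],[0,0,0,0,0,16,0.5],[0,0,0,0,0,16,0.5],[0,0,2,0,0,16,0.5],[0,0,5,0,0,16,0.5],[0,0,9,0,0,16,0.5]])

```text
time_s: 9.25
tcp_pos: [552.0, 165.8, 204.4]
eef_rot: [[-0.088, -0.996, -0.002], [-0.996, 0.088, -0.0], [0.001, 0.002, -1.0]]
wrist_force: [0.7, -0.4, 0.5]
gripper_width: 42.5
grasp_force: 0.0
```

servo_tool(motion=[[0,-3,2,0,0,0,0.5],[0,-6,4,0,0,0,0.5],[0,-9,4,0,0,0,0.5],[0,-12,4,0,0,0,0.5],[0,-15,4,0,0,0,0.5],[0,-18,4,0,0,0,0.5],[0,-21,4,0,0,0,0.3],[0,-24,4,0,0,0,0],[0,-24,4,0,0,0,0],[0,-24,4,0,0,0,0]])

```text
time_s: 10.25
tcp_pos: [552.9, -74.7, 244.9]
eef_rot: [[-0.089, -0.996, 0.001], [-0.996, 0.089, -0.0], [-0.0, -0.001, -1.0]]
wrist_force: [0.0, 0.0, 0.8]
gripper_width: -0.3
grasp_force: 0.0
```

```bash
python3 - <<'E'
from h import *
p,d,m=shot("wrist","w3"); o=env.observe(); print(o["tcp_pos"],o["joint_pos"].round(2),o["wrist_force"])
a=shot("scene","s1")[0]; cv2.imwrite("pics/s1c.png",cv2.cvtColor(np.vstack([cv2.resize(a[130:330,140:420],(560,400),interpolation=3)]),cv2.COLOR_RGB2BGR))
c=np.hstack([cv2.resize(a[170:320,190:390],(400,300),interpolation=2),cv2.resize(p,(400,300))]); cv2.imwrite("pics/c1.png",c[...,::-1])
E
```

```text
[552.78254945 -73.9071563  244.7936294 ] [-0.28  0.28  0.03  1.32  0.   -1.76] [-0.13644289  0.44482443 -0.01442268]
```

View pics/c1.png

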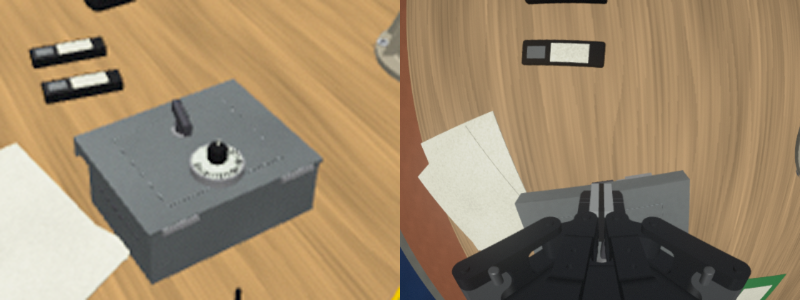

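```bash
cat >> h.py <<'E'
from scipy.spatial.transform import Rotation as Ro
YAW=3.8; O=np.array([554.6,131.,0])
ca,sa=np.cos(np.radians(YAW)),np.sin(np.radians(YAW))
EX=np.array([-sa,ca,0]); EY=np.array([-ca,-sa,0])
def b2w(x,y,z): return O+EX*x+EY*y+np.array([0,0,z])
def tiltR(deg,flip=False):
    t=np.radians(deg); z=EX*np.sin(t)+np.array([0,0,-np.cos(t)]); y=EY*(-1 if flip else 1); return np.column_stack([np.cross(y,z),y,z])
def need(P,R):
    o=env.observe(); print("now",o["tcp_pos"].round(1),"shift cm",((np.array(P)-o["tcp_pos"])/10).round(2),"rotvec",Ro.from_matrix(R@o["eef_rot"].T).as_rotvec(degrees=True).round(1),"j",o["joint_pos"].round(2))
E
python3 - <<'E'
from h import *
print(b2w(-122,0,0),b2w(-55,0,0),b2w(35,0,0),b2w(90.5,0,0))
need(b2w(-190,-60,110),tiltR(45)); need(b2w(-130,-60,40),tiltR(45))
need(b2w(-108,0,60),tiltR(45))
E
```

```text
[562.68541585   9.26822087   0.        ] [558.24506452  76.12091924   0.        ] [552.28041349 165.92305139   0.        ] [548.60221201 221.30103288   0.        ]
now [552.7 -73.4 244.7] shift cm [  7.44   1.88 -13.47] rotvec [45.  -0.4  8.3] j [-0.28  0.28  0.03  1.32  0.   -1.76]
now [552.7 -73.4 244.7] shift cm [  7.04   7.87 -20.47] rotvec [45.  -0.4  8.3] j [-0.28  0.28  0.03  1.32  0.   -1.76]
now [552.7 -73.4 244.7] shift cm [  0.91   9.67 -18.47] rotvec [45.  -0.4  8.3] j [-0.28  0.28  0.03  1.32  0.   -1.76]
```

servo_tool(motion=[[1,0,0,4.5,0,0.8,0],[2,0,-1,9,0,1.6,0],[3,0,-3,13.5,0,2.4,0],[4,0,-5,18,0,3.2,0],[5,0,-7,22.5,0,4,0],[6,0,-9,27,0,4.8,0],[7,0,-11,31.5,0,5.6,0],[7.2,0,-12,36,0,6.4,0],[7.2,0,-13,40.5,0,7.2,0],[7.2,0,-13.5,45,-0.4,8.3,0]])

```text
time_s: 11.35
tcp_pos: [624.8, -72.6, 108.5]
eef_rot: [[0.047, -0.998, -0.049], [-0.704, -0.069, 0.707], [-0.709, 0.001, -0.705]]
wrist_force: [-0.4, -0.3, 0.1]
gripper_width: 0.0
grasp_force: 0.0
```

servo_tool(motion=[[0,0,-1,0,0,0,0],[0,0,-2,0,0,0,0],[0,0,-3,0,0,0,0],[0,0,-4,0,0,0,0],[0,0,-5,0,0,0,0],[0,0,-6,0,0,0,0],[0,0,-7,0,0,0,0],[0,0,-8,0,0,0,0],[0,0,-8,0,0,0,0],[0,0,-8,0,0,0,0]])

```text
time_s: 12.35
tcp_pos: [624.4, -74.0, 29.1]
eef_rot: [[0.045, -0.998, -0.048], [-0.706, -0.066, 0.705], [-0.707, 0.002, -0.707]]
wrist_force: [0.6, -0.0, 0.2]
gripper_width: 0.3
grasp_force: 0.0
```

```bash
python3 - <<'E'
from h import *
need(b2w(-112,-60,30),tiltR(45)); 
p,d,m=shot("wrist","w4");need(b2w(-112,-60,30),tiltR(45)); 
E
```

```text
now [624.4 -74.   29.1] shift cm [-0.25  9.72  0.09] rotvec [ 0.  -0.1  0. ] j [-0.54  0.89  0.25  1.45  0.62 -2.34]
now [624.6 -74.1  29.5] shift cm [-0.27  9.73  0.05] rotvec [ 0.  -0.1  0. ] j [-0.54  0.89  0.25  1.45  0.62 -2.34]
```

View pics/w4.png

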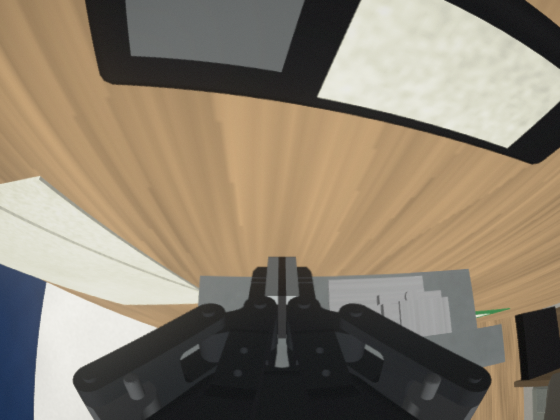

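The tips are in front of the lip at (282,260) px with the box front behind them, and the camera is clear of the pack. Moving under the lip and lifting.

servo_tool(motion=[[-0.1,1.5,0,0,0,0,0],[-0.1,3,0,0,0,0,0],[-0.2,4.5,0,0,0,0,0],[-0.2,6,0,0,0,0,0],[-0.2,7.5,0,0,0,0,0],[-0.2,9,0,0,0,0,0],[-0.2,9.7,0,0,0,0,0],[-0.2,9.7,0.3,0,0,0,0],[-0.2,9.7,0.6,0,0,0,0],[-0.2,9.7,0.6,0,0,0,0]])

```text
time_s: 13.4
tcp_pos: [623.1, 22.2, 35.9]
eef_rot: [[0.046, -0.998, -0.046], [-0.707, -0.065, 0.705], [-0.706, 0.0, -0.708]]
wrist_force: [-0.6, 0.1, 0.3]
gripper_width: 0.1
grasp_force: 0.0
```

servo_tool(motion=[[0,0,0.3,0,0,0,0],[0,0,0.6,0,0,0,0],[0,0,0.9,0,0,0,0],[0,0,1.2,0,0,0,0],[0,0,1.5,0,0,0,0],[0,0,1.8,0,0,0,0],[0,0,2.1,0,0,0,0],[0,0,2.4,0,0,0,0],[0,0,2.7,0,0,0,0],[0,0,2.7,0,0,0,0]])

```text
time_s: 14.4
tcp_pos: [622.8, 20.6, 61.9]
eef_rot: [[0.046, -0.998, -0.047], [-0.709, -0.065, 0.702], [-0.704, 0.001, -0.71]]
wrist_force: [-0.8, -9.4, -4.9]
gripper_width: 0.2
grasp_force: 4.9
```

```bash
python3 - <<'E'
from h import *
need(b2w(-112,-60,76),tiltR(45)); 
for n in("scene",):
    p,d,m=shot(n,"s2"); P=pts(d,m); 
    q=(P-O)@np.column_stack([EX,EY,[0,0,1]])
    k=(d>0)&(q[...,0]>-110)&(q[...,0]<15)&(abs(q[...,1])>30)&(abs(q[...,1])<125)&(q[...,2]>85)&(q[...,2]<170)
    Q=q[k]; s=np.polyfit(Q[:,0],Q[:,2],1); r=Q[:,2]-np.polyval(s,Q[:,0]); s=np.polyfit(Q[abs(r)<6,0],Q[abs(r)<6,2],1); print("lid angle",-np.arctan(s[0]),k.sum())
E
```

```text
now [622.8  20.6  61.9] shift cm [-0.09  0.26  1.41] rotvec [ 0.3 -0.1  0.1] j [-0.41  0.76  0.11  1.35  0.68 -2.2 ]
lid angle 0.1061768222750008 2199
```

servo_tool(motion=[[0,0,0.3,0,0,0,0],[0,0,0.6,0,0,0,0],[0,0,0.9,0,0,0,0],[0,0,1.1,0,0,0,0],[0,0,1.3,0,0,0,0],[0,0,1.5,0,0,0,0],[0,0,1.7,0,0,0,0],[0,0,1.7,0,0,0,0],[0,0,1.7,0,0,0,0],[0,0,1.7,0,0,0,0]])

```text
time_s: 15.45
tcp_pos: [622.8, 20.9, 78.9]
eef_rot: [[0.045, -0.998, -0.047], [-0.708, -0.065, 0.703], [-0.705, 0.001, -0.71]]
wrist_force: [-1.1, -7.7, -4.6]
gripper_width: 0.2
grasp_force: 4.5
```

```bash
cat >> h.py <<'E'
def lid(n="scene",f="tmp",lo=-110):
    p,d,m=shot(n,f); P=pts(d,m); q=(P-O)@np.column_stack([EX,EY,[0,0,1]])
    k=(d>0)&(q[...,0]>lo)&(q[...,0]<15)&(abs(q[...,1])>30)&(abs(q[...,1])<125)&(q[...,2]>85)&(q[...,2]<200)
    Q=q[k]; s=np.polyfit(Q[:,0],Q[:,2],1)
    for _ in range(3): r=abs(Q[:,2]-np.polyval(s,Q[:,0])); s=np.polyfit(Q[r<6,0],Q[r<6,2],1)
    print("lid angle",-np.arctan(s[0]),k.sum(),"plane z at hinge",np.polyval(s,90.5))
E
python3 - <<'E'
from h import *
need(b2w(-112,-60,76),tiltR(45)); lid()
E
```

```text
now [622.8  20.9  78.9] shift cm [-0.09  0.23 -0.29] rotvec [ 0.2 -0.1  0.1] j [-0.41  0.75  0.13  1.38  0.68 -2.2 ]
lid angle 0.18535842012592757 2379 plane z at hinge 99.39868404871947
```

servo_tool(motion=[[0,0,-0.6,0,0,0,0],[0,0,-1.2,0,0,0,0],[0,-1,-1.4,0,0,0,0],[0,-2,-1.4,0,0,0,0],[0,-3,-1.4,0,0,0,0],[0,-4,-1.4,0,0,0,0],[0,-5,-1.4,0,0,0,0],[0,-6,-1.4,0,0,0,0],[0,-7,-1.4,0,0,0,0],[0,-7,-1.4,0,0,0,0]])

```text
time_s: 16.5
tcp_pos: [622.8, -48.8, 65.1]
eef_rot: [[0.045, -0.998, -0.046], [-0.706, -0.064, 0.705], [-0.706, 0.001, -0.708]]
wrist_force: [-0.3, -0.2, 0.3]
gripper_width: 0.4
grasp_force: 0.0
```

servo_tool(motion=[[-1,0,0,0,0,0,0],[-2,0,0,0,0,0,0],[-3,0,0,0,0,0,0],[-4,0,0,0,0,0,0],[-5,0,0,0,0,0,0],[-5.6,0,0,0,0,0,0],[-5.6,0,0,0,0,0,0],[-5.6,0,0,0,0,0,0],[-5.6,0,0,0,0,0,0],[-5.6,0,0,0,0,0,0]])

```text
time_s: 17.5
tcp_pos: [566.9, -47.0, 65.3]
eef_rot: [[0.046, -0.998, -0.048], [-0.706, -0.066, 0.705], [-0.706, 0.001, -0.708]]
wrist_force: [0.4, 0.4, -0.1]
gripper_width: -0.3
grasp_force: 0.0
```

```bash
python3 - <<'E'
from h import *
lid(); need(b2w(-105,-2,64),tiltR(45)); 
p,d,m=shot("wrist","w5"); cv2.imwrite("pics/w5c.png",p[180:420,130:430,::-1].repeat(2,0).repeat(2,1)); print(proj(m,b2w(-108,0,50.5),True),proj(m,b2w(-124,0,107),True),proj(m,b2w(-122,0,60),True))
E
```

```text
lid angle 0.18562005263500642 2368 plane z at hinge 99.30888166634077
now [566.8 -47.   65.3] shift cm [-0.33  7.34 -0.13] rotvec [ 0.1 -0.1 -0. ] j [-0.54  0.74  0.05  1.4   0.62 -2.35]
(np.float64(282.2739062909604), np.float64(276.9310323453015)) (np.float64(282.3188778400456), np.float64(354.9773499239327)) (np.float64(282.3257901052626), np.float64(285.4030353688305))
```

View pics/w5c.png

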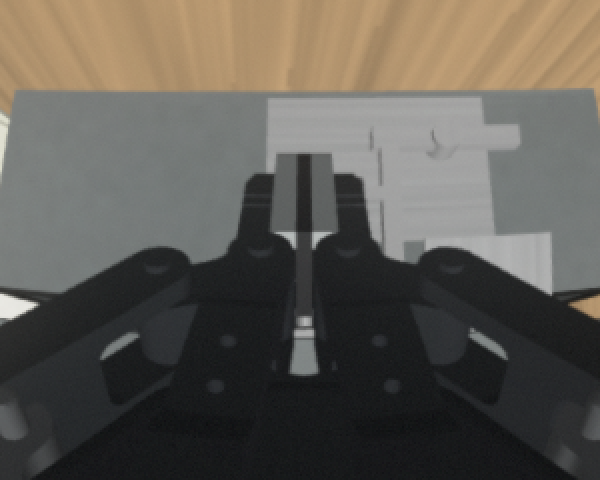

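The fingers (303,155 in the crop) cover the pad, in line with the white catch plate. Moving in and pressing.

servo_tool(motion=[[0,1,0,0,0,0,0],[0,2,0,0,0,0,0],[-0.1,3,0,0,0,0,0],[-0.2,4,0,0,0,0,0],[-0.3,5,0,0,0,0,0],[-0.3,6,0,0,0,0,0],[-0.3,7,0,0,0,0,0],[-0.3,7.3,0,0,0,0,0],[-0.3,7.3,0,0,0,0,0],[-0.3,7.3,0,0,0,0,0]])

```text
time_s: 18.6
tcp_pos: [563.7, 25.8, 65.3]
eef_rot: [[0.046, -0.998, -0.048], [-0.706, -0.066, 0.705], [-0.706, 0.001, -0.708]]
wrist_force: [-0.2, 0.0, -0.6]
gripper_width: 0.1
grasp_force: 0.0
```

servo_tool(motion=[[0,0,-0.3,0,0,0,0],[0,0,-0.6,0,0,0,0],[0,0,-0.9,0,0,0,0],[0,0,-1.2,0,0,0,0],[0,0,-1.5,0,0,0,0],[0,0,-1.8,0,0,0,0],[0,0,-2.1,0,0,0,0],[0,0,-2.4,0,0,0,0],[0,0,-2.6,0,0,0,0],[0,0,-2.6,0,0,0,0]])

```text
time_s: 19.6
tcp_pos: [563.3, 26.0, 38.9]
eef_rot: [[0.045, -0.998, -0.048], [-0.706, -0.066, 0.705], [-0.707, 0.002, -0.708]]
wrist_force: [-0.2, 0.3, 0.5]
gripper_width: 0.1
grasp_force: 0.3
```

servo_tool(motion=[[0,0,-0.1,0,0,0,0],[0,0,-0.2,0,0,0,0],[0,0,-0.3,0,0,0,0],[0,0,-0.4,0,0,0,0],[0,0,-0.5,0,0,0,0],[0,0,-0.6,0,0,0,0],[0,0,-0.6,0,0,0,0],[0,0,-0.6,0,0,0,0],[0,0,-0.6,0,0,0,0],[0,0,-0.6,0,0,0,0]])

```text
time_s: 20.6
tcp_pos: [563.7, 26.1, 33.9]
eef_rot: [[0.046, -0.998, -0.047], [-0.706, -0.066, 0.705], [-0.707, 0.001, -0.707]]
wrist_force: [-0.7, -0.2, 5.7]
gripper_width: 0.2
grasp_force: 2.6
```

The force rose to 5.7 N at the expected depth, so the catch is at its stop. Next I plan the lid-opening path with the lip resting on the fingers.

```bash
python3 - <<'E'
from h import *
H=np.array([90.5,90]); n=np.array([1,1])/2**.5; d=np.array([1,-1])/2**.5
def T(th,s=20,h=10):
    c,si=np.cos(th),np.sin(th); L=H+[-213*c-28*si,213*si-28*c]; t=L+s*d-h*n; return b2w(t[0],-2,t[1])
o=env.observe()["tcp_pos"]
ths=[.12]+list(np.arange(.2,1.81,.05))
for t in ths: print(round(t,2),((T(t)-o)/10).round(1), end=" | ")
need(T(.12),tiltR(45))
lid()
E
```

```text
0.12 [ 0.1 -1.2  3.3] | 0.2 [ 0.1 -1.1  5. ] | 0.25 [ 0.1 -1.   6. ] | 0.3 [ 0.  -0.9  7.1] | 0.35 [ 0.  -0.7  8.2] | 0.4 [ 0.  -0.4  9.2] | 0.45 [-0.  -0.1 10.2] | 0.5 [-0.   0.3 11.2] | 0.55 [-0.1  0.7 12.2] | 0.6 [-0.1  1.1 13.2] | 0.65 [-0.1  1.6 14.2] | 0.7 [-0.2  2.2 15.1] | 0.75 [-0.2  2.8 16. ] | 0.8 [-0.2  3.4 16.8] | 0.85 [-0.3  4.1 17.6] | 0.9 [-0.3  4.8 18.4] | 0.95 [-0.4  5.6 19.2] | 1.0 [-0.4  6.4 19.9] | 1.05 [-0.5  7.2 20.6] | 1.1 [-0.6  8.1 21.2] | 1.15 [-0.6  9.  21.8] | 1.2 [-0.7  9.9 22.3] | 1.25 [-0.7 10.9 22.8] | 1.3 [-0.8 11.9 23.3] | 1.35 [-0.9 12.9 23.7] | 1.4 [-0.9 13.9 24. ] | 1.45 [-1.  14.9 24.3] | 1.5 [-1.1 16.  24.5] | 1.55 [-1.1 17.  24.7] | 1.6 [-1.2 18.1 24.9] | 1.65 [-1.3 19.1 24.9] | 1.7 [-1.4 20.2 25. ] | 1.75 [-1.4 21.3 24.9] | 1.8 [-1.5 22.4 24.9] | now [563.7  26.1  33.9] shift cm [ 0.06 -1.19  3.26] rotvec [ 0.  -0.1  0. ] j [-0.44  0.71 -0.09  1.23  0.66 -2.24]
lid angle 0.18632024181084011 2386 plane z at hinge 99.30175726574717
```

servo_tool(motion=[[0,-0.4,1,0,0,0,0],[0,-0.8,2,0,0,0,0],[0.1,-1.2,3.3,0,0,0,0],[0.1,-1.1,4.2,0,0,0,0],[0.1,-1.1,5,0,0,0,0],[0.1,-1,5.6,0,0,0,0],[0.1,-1,6.2,0,0,0,0],[0,-0.9,6.8,0,0,0,0],[0,-0.9,7.1,0,0,0,0],[0,-0.7,8.2,0,0,0,0]])

```text
time_s: 21.65
tcp_pos: [563.9, 18.7, 114.7]
eef_rot: [[0.046, -0.998, -0.047], [-0.706, -0.066, 0.705], [-0.706, 0.001, -0.708]]
wrist_force: [3.5, -2.0, -6.2]
gripper_width: 0.1
grasp_force: 3.1
```

```bash
python3 - <<'E'
from h import *
lid(); o=env.observe(); print(o["tcp_pos"],o["wrist_force"])
E
```

```text
lid angle 0.34127046860973154 2716 plane z at hinge 99.85709824866889
[564.06540783  19.13644501 116.90226072] [ 0.69316173 -0.99756653 -4.51349396]
```

servo_tool(motion=[[0,0.3,1,0,0,0,0],[0,1,3,0,0,0,0],[-0.1,1.4,4,0,0,0,0],[-0.1,2.3,6,0,0,0,0],[-0.2,3.5,7.8,0,0,0,0],[-0.3,4.8,9.4,0,0,0,0],[-0.4,6.3,11,0,0,0,0],[-0.5,7.9,12.4,0,0,0,0],[-0.6,9.7,13.6,0,0,0,0],[-0.7,11.6,14.6,0,0,0,0]])

```text
time_s: 22.7
tcp_pos: [555.7, 135.8, 262.4]
eef_rot: [[0.045, -0.998, -0.049], [-0.706, -0.066, 0.705], [-0.707, 0.003, -0.708]]
wrist_force: [0.9, -4.7, -1.7]
gripper_width: -0.1
grasp_force: 2.5
```

servo_tool(motion=[[-0.1,1,0.5,0,0,0,0],[-0.2,2,0.9,0,0,0,0],[-0.2,3,1.2,0,0,0,0],[-0.3,4,1.5,0,0,0,0],[-0.4,5.1,1.7,0,0,0,0],[-0.4,6.1,1.9,0,0,0,0],[-0.5,7.2,2.1,0,0,0,0],[-0.6,8.2,2.1,0,0,0,0],[-0.7,9.3,2.2,0,0,0,0],[-0.7,10.4,2.1,0,0,0,0]])

```text
time_s: 23.7
tcp_pos: [548.9, 239.8, 281.8]
eef_rot: [[0.045, -0.998, -0.049], [-0.706, -0.066, 0.705], [-0.706, 0.003, -0.708]]
wrist_force: [-4.0, -4.3, -4.2]
gripper_width: 0.1
grasp_force: 2.7
```

```bash
python3 - <<'E'
from h import *
o=env.observe(); print(o["tcp_pos"],o["wrist_force"],o["joint_pos"].round(2)); a=shot("scene","s3")[0]; b=shot("side","d3")[0]
cv2.imwrite("pics/c3.png",np.hstack([cv2.resize(a,(400,300)),cv2.resize(b,(400,300))])[...,::-1])
E
```

```text
[548.88860551 239.8265023  281.79914343] [-4.00883382 -4.32859641 -4.24612058] [-0.09  0.35  0.    1.38  0.77 -1.79]
```

View pics/c3.png

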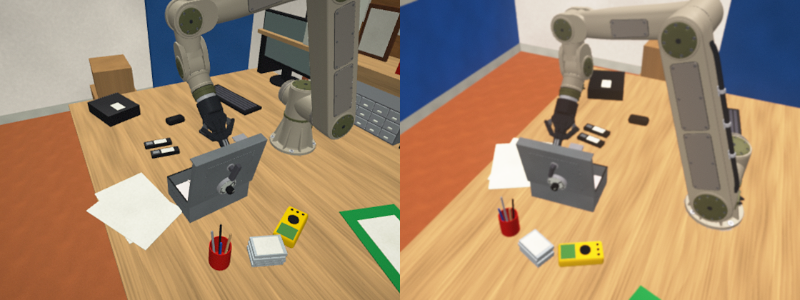

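The lid is open, leaning back past vertical, and only two packs are visible. Retracting to look at them.

servo_tool(motion=[[0,-2,0.7,0,0,0,0],[0,-4,1.5,0,0,0,0],[0,-7,2.5,0,0,0,0],[0,-10,3,0,0,0,0],[0,-13,3,-5,0,0,0],[0,-17,3,-13,0,0,0],[0,-21,3,-21,0,0,0],[0,-25,2,-29,0,0,0],[0,-29,1,-37,0,0,0],[0,-33,0,-45,0,0,0]])

```text
time_s: 24.8
tcp_pos: [551.0, -92.0, 284.2]
eef_rot: [[0.045, -0.998, -0.043], [-0.999, -0.045, -0.005], [0.003, 0.043, -0.999]]
wrist_force: [-0.4, 0.3, -0.3]
gripper_width: 0.1
grasp_force: 0.0
```

```bash
python3 - <<'E'
from h import *
a=np.radians(97); y=np.array([np.cos(a),np.sin(a),0]); z=np.array([0,0,-1.]); need((600,-210,250),np.column_stack([np.cross(y,z),y,z]))
E
```

```text
now [551.  -92.  284.2] shift cm [  4.9  -11.8   -3.42] rotvec [ -1.6  -2.2 -85.6] j [-0.3   0.31  0.17  1.47 -0.02 -1.92]
```

servo_tool(motion=[[0.5,-2,0,-0.2,-0.2,-8,0.2],[1,-4,-1,-0.3,-0.4,-16.5,0.4],[2,-6,-2,-0.5,-0.6,-25,0.8],[3,-8,-3,-0.6,-0.9,-33.5,0.8],[4,-10,-3.4,-0.8,-1.1,-42,0.8],[4.9,-11.8,-3.4,-1,-1.3,-50.5,0.8],[4.9,-11.8,-3.4,-1.1,-1.5,-59,0.8],[4.9,-11.8,-3.4,-1.3,-1.8,-67.5,0.8],[4.9,-11.8,-3.4,-1.4,-2,-76,0.8],[4.9,-11.8,-3.4,-1.6,-2.2,-84,0.8]])

```text
time_s: 25.8
tcp_pos: [599.6, -208.3, 249.2]
eef_rot: [[-0.99, -0.144, 0.006], [-0.144, 0.99, 0.007], [-0.007, 0.006, -1.0]]
wrist_force: [0.3, 0.8, 0.2]
gripper_width: 68.1
grasp_force: 0.0
```

servo_tool(motion=[[0,0,0,0,0,-1.6,0.8],[0,0,0,0,0,-1.6,0.8],[0,0,0,0,0,-1.6,0.8],[0,0,0,0,0,-1.6,0.8],[0,0,0,0,0,-1.6,0.8],[0,0,0,0,0,-1.6,0.8],[0,0,0,0,0,-1.6,0.8],[0,0,0,0,0,-1.6,0.8],[0,0,0,0,0,-1.6,0.8],[0,0,0,0,0,-1.6,0.8]])

```text
time_s: 26.8
tcp_pos: [598.5, -209.0, 248.3]
eef_rot: [[-0.993, -0.122, 0.002], [-0.122, 0.993, 0.005], [-0.003, 0.005, -1.0]]
wrist_force: [-0.3, -0.4, 0.3]
gripper_width: 68.2
grasp_force: 0.0
```

```bash
python3 - <<'E'
from h import *
o=env.observe(); print(o["tcp_pos"],o["joint_pos"].round(2),o["eef_rot"].round(3).tolist())
p,d,m=shot("wrist","w6")
E
```

```text
[ 598.5409363  -209.01777869  248.32614456] [-0.47  0.43  0.26  1.4   0.01 -0.59] [[-0.993, -0.122, 0.002], [-0.122, 0.993, 0.005], [-0.003, 0.005, -1.0]]
```

View pics/w6.png

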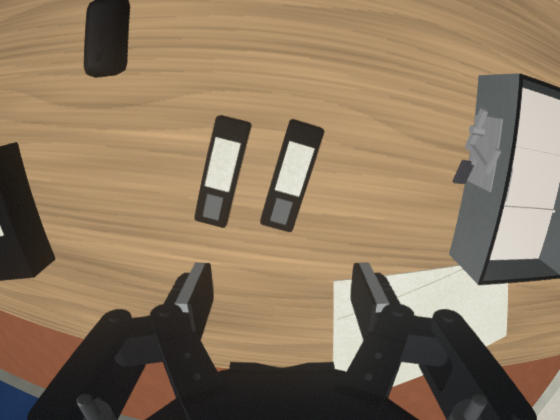

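The packs are at (222,172) and (293,176) px, with the open box at right and the mouse at (107,38).

```bash
cat >> h.py <<'E'
def packs(f="w6",fish=True,roi=(90,250,160,345)):
    p,d,m=load(f); r0,r1,c0,c1=roi
    hsv=cv2.cvtColor(p,cv2.COLOR_RGB2HSV); k=((hsv[...,2]<95)|(hsv[...,1]<45)).astype(np.uint8); z=np.zeros_like(k); z[r0:r1,c0:c1]=k[r0:r1,c0:c1]
    z=cv2.morphologyEx(z,cv2.MORPH_OPEN,np.ones((3,3)))
    for c in cv2.findContours(z,cv2.RETR_EXTERNAL,cv2.CHAIN_APPROX_NONE)[0]:
        if cv2.contourArea(c)<800: continue
        w=np.array([onz(m,u,v,21,fish)[:2] for u,v in c[:,0].astype(float)],np.float32); r=cv2.minAreaRect(w)
        print("pack px",c[:,0].mean(0).round(),"xy",np.round(r[0],1),"size",np.round(r[1],1),"ang",round(r[2],1))
E
python3 -c "
from h import *
packs()"
```

```text
pack px [291. 175.] xy [ 603.8 -197. ] size [ 41.6 132.7] ang 80.8
pack px [222. 170.] xy [ 608.1 -279.7] size [ 41.6 133.5] ang 81.5
```

servo_tool(motion=[[0.2,0.6,-3,0,0,-8,0.75],[0.4,1,-6,0,0,-16,0.75],[0.6,1.2,-9,0.3,0.1,-16,0.75],[0.6,1.2,-12,0.3,0.1,-16,0.75],[0.6,1.2,-15,0.3,0.1,-16,0.75],[0.6,1.2,-18,0.3,0.1,-16,0.75],[0.6,1.2,-20,0.3,0.1,-16,0.75],[0.6,1.2,-22,0.3,0.1,-16,0.75],[0.6,1.2,-23.5,0.3,0.1,-16,0.75],[0.6,1.2,-24.2,0.3,0.1,-16,0.75]], grip_force=60)

```text
time_s: 27.85
tcp_pos: [603.5, -196.5, 4.5]
eef_rot: [[-0.988, 0.156, 0.0], [0.156, 0.988, 0.011], [0.001, 0.01, -1.0]]
wrist_force: [-0.3, 0.4, 0.1]
gripper_width: 64.3
grasp_force: 0.0
```

servo_tool(motion=[[0,0,0,0,0,0,0.6],[0,0,0,0,0,0,0.4],[0,0,0,0,0,0,0.4],[0,0,0,0,0,0,0.4],[0,0,0,0,0,0,0.4],[0,0,0,0,0,0,0.4],[0,0,1,0,0,0,0.4],[0,0,3,0,0,0,0.4],[0,0,6,0,0,0,0.4],[0,0,9,0,0,0,0.4]])

```text
time_s: 28.85
tcp_pos: [603.9, -196.7, 97.1]
eef_rot: [[-0.988, 0.156, 0.001], [0.156, 0.988, 0.01], [0.001, 0.01, -1.0]]
wrist_force: [1.0, -0.3, -3.0]
gripper_width: 40.0
grasp_force: 62.0
```

```bash
python3 - <<'E'
from h import *
o=env.observe(); print(o["gripper_width"],o["grasp_force"],o["wrist_force"])
t=b2w(5,-78,160); need(t,tiltR(0)); need(b2w(5,-78,37),tiltR(0)); need(b2w(5,0,37),tiltR(0))
E
```

```text
40.00644584950863 62.01026201248169 [ 1.04438182 -0.25542857 -3.01315079]
now [ 603.9 -196.7   97.1] shift cm [ 2.82 33.78  6.29] rotvec [ -0.5  -0.5 102.8] j [-0.45  0.5  -0.01  1.06  0.01 -0.29]
now [ 603.9 -196.7   97.1] shift cm [ 2.82 33.78 -6.01] rotvec [ -0.5  -0.5 102.8] j [-0.45  0.5  -0.01  1.06  0.01 -0.29]
now [ 603.9 -196.7   97.1] shift cm [-4.96 33.27 -6.01] rotvec [ -0.5  -0.5 102.8] j [-0.45  0.5  -0.01  1.06  0.01 -0.29]
```

servo_tool(motion=[[0,1,2,0,0,8,0.4],[0,3,4,0,0,16,0.4],[0,6,6,0,0,24,0.4],[0.5,9,6.3,0,0,32,0.4],[1,12,6.3,0,0,40,0.4],[1.5,15,6.3,0,0,48,0.4],[2,18,6.3,0,0,56,0.4],[2.5,21,6.3,0,0,64,0.4],[2.8,24,6.3,0,0,72,0.4],[2.8,27,6.3,0,0,80,0.4]])

```text
time_s: 29.85
tcp_pos: [632.6, 74.2, 159.6]
eef_rot: [[-0.32, -0.947, -0.009], [-0.947, 0.32, 0.004], [-0.001, 0.01, -1.0]]
wrist_force: [0.3, 0.5, -2.1]
gripper_width: 40.7
grasp_force: 62.1
```

servo_tool(motion=[[0,2,0,0,0,8,0.4],[0,4,0,0,0,16,0.4],[0,5.5,0,0,0,22,0.4],[0,6.5,0,0,0,22.8,0.4],[0,6.8,0,0,0,22.8,0.4],[0,6.8,-2,0,0,22.8,0.4],[0,6.8,-4,0,0,22.8,0.4],[0,6.8,-6,0,0,22.8,0.4],[0,6.8,-6,0,0,22.8,0.4],[0,6.8,-6,0,0,22.8,0.4]])

```text
time_s: 30.85
tcp_pos: [632.3, 140.3, 99.4]
eef_rot: [[0.065, -0.998, -0.011], [-0.998, -0.065, 0.0], [-0.001, 0.011, -1.0]]
wrist_force: [-0.3, -0.6, -2.0]
gripper_width: 40.4
grasp_force: 62.0
```

```bash
python3 - <<'E'
from h import *
o=env.observe(); print(o["gripper_width"],o["grasp_force"],o["wrist_force"])
p,d,m=shot("wrist","w7")
need(b2w(5,-78,35),tiltR(0)); need(b2w(5,0,35),tiltR(0))
print("rib y-42 near", proj(m,b2w(-60,-42,35),True), "front inner corner far",proj(m,b2w(-82.5,-125,88),True),"rib+42",proj(m,b2w(-60,42,35),True))
E
```

```text
40.40824532680573 61.95051312446594 [-0.25939268 -0.55350904 -2.03634751]
now [633.1 140.5 100.3] shift cm [-0.1   0.07 -6.53] rotvec [-0.  -0.5  0.1] j [ 0.09  0.52  0.04  1.1   0.   -1.54]
now [633.1 140.5 100.3] shift cm [-7.88 -0.45 -6.53] rotvec [-0.  -0.5  0.1] j [ 0.09  0.52  0.04  1.1   0.   -1.54]
rib y-42 near (np.float64(337.43685127625236), np.float64(131.51244695380876)) front inner corner far (np.float64(184.05025807784244), np.float64(97.0735128339859)) rib+42 (np.float64(452.08154818888556), np.float64(137.64104816915653))
```

View pics/w7.png

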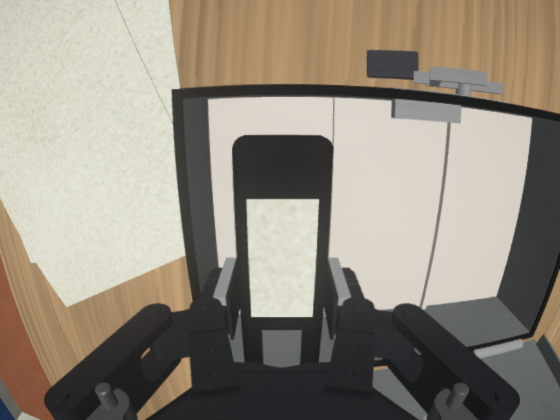

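The pack is centred over the far bay, with the rib at (333,130) px within 3 mm of the prediction. Lowering and releasing.

servo_tool(motion=[[0,0,-1.5,0,0,0,0.4],[0,0,-3,0,0,0,0.4],[0,0,-4.5,0,0,0,0.4],[0,0,-5.5,0,0,0,0.4],[0,0,-6,0,0,0,0.4],[0,0,-6.3,0,0,0,0.4],[0,0,-6.4,0,0,0,0.4],[0,0,-6.4,0,0,0,0.4],[0,0,-6.4,0,0,0,0.5],[0,0,-6.4,0,0,0,0.6]])

```text
time_s: 31.9
tcp_pos: [628.3, 140.5, 40.7]
eef_rot: [[0.066, -0.998, -0.015], [-0.998, -0.066, -0.001], [-0.0, 0.015, -1.0]]
wrist_force: [-26.5, -3.5, 31.3]
gripper_width: 51.0
grasp_force: 19.3
```

servo_tool(motion=[[0,0,0,0,0,0,0.6],[0,0,0,0,0,0,0.6],[0,0,1,0,0,0,0.6],[0,0,3,0,0,0,0.6],[0,0,6,0,0,0,0.6],[0,0,9,0,0,0,0.6],[0,0,12,0,0,0,0.6],[0,-3,14,0,0,0,0.6],[0,-7,16,0,0,0,0.7],[0,-11,18,0,0,0,0.8]])

```text
time_s: 32.9
tcp_pos: [633.4, 30.3, 218.2]
eef_rot: [[0.068, -0.998, -0.006], [-0.998, -0.068, 0.0], [-0.0, 0.006, -1.0]]
wrist_force: [1.7, 0.6, 0.3]
gripper_width: 68.4
grasp_force: 0.0
```

```bash
python3 - <<'E'
from h import *
a=np.radians(81); y=np.array([np.cos(a),np.sin(a),0]); z=np.array([0,0,-1.]); need((608,-280,100),np.column_stack([np.cross(y,z),y,z]))
E
```

```text
now [633.4  30.3 218.2] shift cm [ -2.54 -31.03 -11.82] rotvec [  -0.3   -0.2 -102.9] j [-0.08  0.44  0.2   1.34 -0.   -1.72]
```

The sideways force suggests the finger linkage touched the end wall; checking the pack.

```bash
python3 - <<'E'
from h import *
p,d,m=shot("wrist","w8")
E
```

```text
(no output)
```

View pics/w8.png

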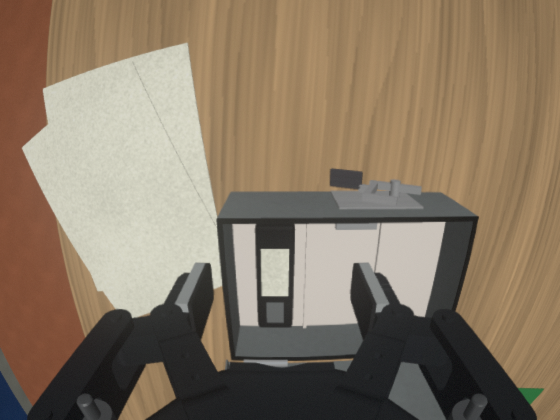

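```bash
python3 - <<'E'
from h import *
p,d,m=load("w8")
M=np.column_stack([EX,EY,[0,0,1]])
for u,v,z in[(258,226,51),(295,226,51),(257,327,51),(293,327,51),(305,300,35),(378,260,35)]: print(u,v,((onz(m,u,v,z,True)-O)@M).round(1))
E
```

```text
258 226 [-63.9 -95.8  51. ]
295 226 [-63.9 -57.7  51. ]
257 327 [  69.2 -101.1   51. ]
293 327 [ 69.  -57.4  51. ]
305 300 [ 39.5 -42.9  35. ]
378 260 [-13.9  41.3  35. ]
```

Pack A lies centred at box (3, -78) on the floor. Going for pack B.

servo_tool(motion=[[0,-3,0,0,0,-8,0.75],[0,-6,0,0,0,-16,0.75],[-0.5,-9,0,0,0,-24,0.75],[-1,-12,0,0,0,-32,0.75],[-1.5,-15,0,0,0,-40,0.75],[-2,-18,0,0,0,-48,0.75],[-2.5,-21,0,0,0,-56,0.75],[-2.5,-24,0,0,0,-64,0.75],[-2.5,-27,0,0,0,-72,0.75],[-2.5,-29,0,0,0,-80,0.75]])

```text
time_s: 33.95
tcp_pos: [608.0, -261.6, 216.8]
eef_rot: [[-0.973, -0.231, 0.001], [-0.231, 0.973, 0.008], [-0.003, 0.007, -1.0]]
wrist_force: [0.2, 1.0, 0.1]
gripper_width: 64.0
grasp_force: 0.0
```

servo_tool(motion=[[0,-0.7,0,0,0,-8,0.75],[0,-1.4,0,0,0,-16,0.75],[0,-2,0,-0.3,-0.2,-22.9,0.75],[0,-2,0,-0.3,-0.2,-22.9,0.75],[0,-2,0,-0.3,-0.2,-22.9,0.75],[0,-2,0,-0.3,-0.2,-22.9,0.75],[0,-2,0,-0.3,-0.2,-22.9,0.75],[0,-2,0,-0.3,-0.2,-22.9,0.75],[0,-2,0,-0.3,-0.2,-22.9,0.75],[0,-2,0,-0.3,-0.2,-22.9,0.75]])

```text
time_s: 34.95
tcp_pos: [607.6, -278.9, 215.3]
eef_rot: [[-0.988, 0.157, 0.005], [0.158, 0.988, 0.004], [-0.004, 0.004, -1.0]]
wrist_force: [-0.4, -0.3, 0.1]
gripper_width: 63.9
grasp_force: 0.0
```

```bash
python3 - <<'E'
from h import *
p,d,m=shot("wrist","w9"); packs("w9",True,(40,300,190,420))
for n in("scene","side"):
    p,d,m=shot(n,n+"9")
a=np.radians(81); y=np.array([np.cos(a),np.sin(a),0]); z=np.array([0,0,-1.]); need((608,-280,5),np.column_stack([np.cross(y,z),y,z]))
E
```

```text
pack px [365. 284.] xy [ 754.3 -188.1] size [66.2 54.4] ang 77.3
pack px [204. 282.] xy [ 720.3 -394.6] size [35.7 59. ] ang 75.5
pack px [280. 176.] xy [ 608.2 -280.7] size [ 40.2 132.7] ang 81.7
now [ 607.6 -279.   215.3] shift cm [  0.04  -0.1  -21.03] rotvec [-0.2  0.3  0.1] j [-0.55  0.5   0.29  1.36  0.01 -0.39]
```

Pack B is still at (608,-280), as the fresh close view confirms.

servo_tool(motion=[[0,-0.1,-3,0,0,0,0.75],[0,-0.1,-6,0,0,0,0.75],[0,-0.1,-9,0,0,0,0.75],[0,-0.1,-12,0,0,0,0.75],[0,-0.1,-15,0,0,0,0.75],[0,-0.1,-17,0,0,0,0.75],[0,-0.1,-19,0,0,0,0.75],[0,-0.1,-20.5,0,0,0,0.75],[0,-0.1,-21,0,0,0,0.75],[0,-0.1,-21,0,0,0,0.75]])

```text
time_s: 36.1
tcp_pos: [607.1, -279.8, 4.7]
eef_rot: [[-0.987, 0.158, 0.004], [0.158, 0.987, 0.004], [-0.003, 0.005, -1.0]]
wrist_force: [-0.0, 0.0, -0.3]
gripper_width: 64.0
grasp_force: 0.0
```

servo_tool(motion=[[0,0,0,0,0,0,0.6],[0,0,0,0,0,0,0.4],[0,0,0,0,0,0,0.4],[0,0,0,0,0,0,0.4],[0,0,0,0,0,0,0.4],[0,0,0,0,0,0,0.4],[0,0,2,0,0,0,0.4],[0,0,5,0,0,0,0.4],[0,0,8,0,0,0,0.4],[0,0,12,0,0,0,0.4]])

```text
time_s: 37.1
tcp_pos: [606.2, -279.2, 124.5]
eef_rot: [[-0.987, 0.158, 0.001], [0.158, 0.987, 0.006], [-0.001, 0.006, -1.0]]
wrist_force: [0.4, -0.3, -2.2]
gripper_width: 40.2
grasp_force: 61.3
```

```bash
python3 - <<'E'
from h import *
o=env.observe(); print(o["gripper_width"],o["grasp_force"],o["wrist_force"])
need(b2w(5,0,160),tiltR(0))
for n in("scene9","side9"):
    p,d,m=load(n); P=pts(d,m); h=cv2.cvtColor(p,cv2.COLOR_RGB2HSV)
    k=((d>0)&(P[...,2]>8)&(P[...,2]<40)&(P[...,0]>200)&(P[...,0]<850)&(abs(P[...,1])<560)&(h[...,2]<90)).astype(np.uint8)
    c,l,s,ce=cv2.connectedComponentsWithStats(k)
    for i in range(1,c):
        if s[i,4]>60: print(n,s[i,4],P[l==i].mean(0).round())
E
```

```text
40.21086978172331 61.34565711021423 [ 0.43554547 -0.25196274 -2.17749918]
now [ 606.2 -279.2  124.5] shift cm [-5.19 41.52  3.55] rotvec [ -0.3  -0.2 102.9] j [-0.55  0.54  0.13  1.16  0.01 -0.4 ]
scene9 268 [ 453. -427.   29.]
scene9 204 [ 613. -265.   18.]
scene9 874 [590. 200.  24.]
side9 275 [ 442. -427.   28.]
side9 131 [ 598. -261.   17.]
side9 90 [427. 135.  28.]
```

servo_tool(motion=[[0,2,1,0,0,8,0.4],[-0.5,5,2,0,0,16,0.4],[-1,8,3.5,0,0,24,0.4],[-1.5,11,3.5,0,0,32,0.4],[-2,14,3.5,0,0,40,0.4],[-2.5,18,3.5,0,0,48,0.4],[-3,22,3.5,0,0,56,0.4],[-4,26,3.5,0,0,64,0.4],[-5,30,3.5,0,0,72,0.4],[-5.2,33,3.5,0,0,80,0.4]])

```text
time_s: 38.1
tcp_pos: [553.7, 52.2, 160.2]
eef_rot: [[-0.32, -0.947, -0.004], [-0.947, 0.32, 0.006], [-0.004, 0.006, -1.0]]
wrist_force: [0.5, -0.4, -1.3]
gripper_width: 40.5
grasp_force: 61.4
```

servo_tool(motion=[[0,2,0,0,0,8,0.4],[0,4,0,0,0,16,0.4],[0,6,0,0,0,22.9,0.4],[0,7.5,0,0,0,22.9,0.4],[0,8.5,0,0,0,22.9,0.4],[0,8.5,-2,0,0,22.9,0.4],[0,8.5,-4,0,0,22.9,0.4],[0,8.5,-6,0,0,22.9,0.4],[0,8.5,-6,0,0,22.9,0.4],[0,8.5,-6,0,0,22.9,0.4]])

```text
time_s: 39.1
tcp_pos: [555.3, 134.7, 100.3]
eef_rot: [[0.065, -0.998, -0.006], [-0.998, -0.065, 0.004], [-0.004, 0.005, -1.0]]
wrist_force: [-0.3, -0.4, -1.8]
gripper_width: 40.3
grasp_force: 61.3
```

```bash
python3 - <<'E'
from h import *
o=env.observe(); print(o["gripper_width"],o["grasp_force"],o["wrist_force"],o["tcp_pos"])
p,d,m=shot("wrist","w10")
need(b2w(5,0,35),tiltR(0)); print(proj(m,b2w(-60,-42,35),True),proj(m,b2w(-60,42,35),True))
r=p[120,:,:].astype(int).sum(1); print([ (i,int(r[i])) for i in range(180,420,5)])
E
```

```text
40.335376743554 61.31197214126587 [-0.25092232 -0.39795561 -1.84786491] [555.29222984 134.7147471  100.30834411]
now [556.  134.8 101.1] shift cm [-0.18  0.12 -6.61] rotvec [-0.2 -0.2  0.1] j [ 0.1   0.38 -0.19  1.01  0.   -1.54]
(np.float64(218.0225623866998), np.float64(132.28013784829005)) (np.float64(348.0870442324358), np.float64(132.19790874239663))
[(180, 677), (185, 677), (190, 677), (195, 679), (200, 677), (205, 677), (210, 677), (215, 680), (220, 510), (225, 680), (230, 679), (235, 679), (240, 682), (245, 680), (250, 682), (255, 681), (260, 681), (265, 683), (270, 681), (275, 683), (280, 684), (285, 686), (290, 683), (295, 684), (300, 686), (305, 683), (310, 685), (315, 686), (320, 686), (325, 683), (330, 686), (335, 683), (340, 685), (345, 638), (350, 686), (355, 683), (360, 683), (365, 683), (370, 681), (375, 680), (380, 682), (385, 680), (390, 680), (395, 680), (400, 679), (405, 677), (410, 680), (415, 680)]
```

servo_tool(motion=[[0,0.1,-1.5,0,0,0,0.4],[0,0.1,-3,0,0,0,0.4],[0,0.1,-4.5,0,0,0,0.4],[0,0.1,-5.5,0,0,0,0.4],[0,0.1,-6,0,0,0,0.4],[0,0.1,-6.3,0,0,0,0.4],[0,0.1,-6.4,0,0,0,0.4],[0,0.1,-6.4,0,0,0,0.4],[0,0.1,-6.4,0,0,0,0.5],[0,0.1,-6.4,0,0,0,0.6]])

```text
time_s: 40.15
tcp_pos: [556.2, 136.0, 36.9]
eef_rot: [[0.066, -0.998, -0.003], [-0.998, -0.066, 0.004], [-0.004, 0.003, -1.0]]
wrist_force: [-0.4, 0.1, 0.4]
gripper_width: 51.0
grasp_force: 0.0
```

servo_tool(motion=[[0,0,0,0,0,0,0.6],[0,0,0,0,0,0,0.6],[0,0,1,0,0,0,0.6],[0,0,3,0,0,0,0.6],[0,0,6,0,0,0,0.6],[0,0,9,0,0,0,0.6],[0,0,12,0,0,0,0.6],[0,-3,14,0,0,0,0.4],[0,-7,17,0,0,0,0.2],[0,-11,20,0,0,0,0]])

```text
time_s: 41.15
tcp_pos: [555.1, 25.4, 238.2]
eef_rot: [[0.068, -0.998, -0.004], [-0.998, -0.068, 0.004], [-0.004, 0.004, -1.0]]
wrist_force: [1.6, -0.0, 0.1]
gripper_width: 8.2
grasp_force: 0.0
```

```bash
python3 - <<'E'
from h import *
o=env.observe(); print(o["tcp_pos"])
p,d,m=shot("wrist","w11")
for n in("scene","side"): shot(n,n+"11")
E
```

```text
[555.10709259  25.37007267 238.16723838]
```

View pics/w11.png

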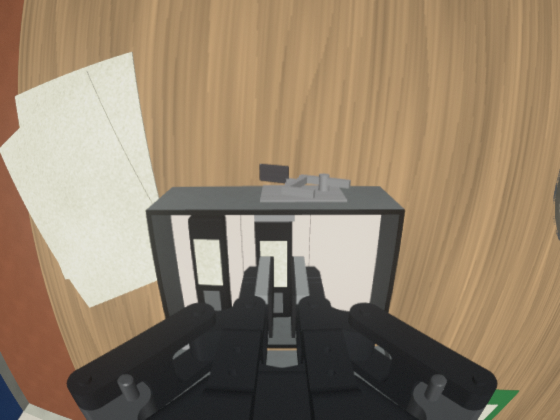

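Both packs sit in the far and middle bays (pack ends at (209,220) and (274,222) px), and nothing else is on the desk nearby. Planning the lid closing from behind.

```bash
python3 - <<'E'
from h import *
H=np.array([90.5,90])
def T(th,r=180):
    c,s=np.cos(th),np.sin(th); t=H+[-r*c+6*s+11,r*s+6*c]; return b2w(t[0],80,t[1])
s0=b2w(175,80,340); need(s0,tiltR(0)); s1=b2w(175,80,268)
for t in np.arange(1.9,-.01,-.1): print(round(t,2),((T(t)-s1)/10).round(1).tolist(), end=" | ")
p,d,m=load("side11"); P=pts(d,m); q=(P-O)@np.column_stack([EX,EY,[0,0,1]])
k=(d>0)&(abs(q[...,1])>50)&(abs(q[...,1])<125)&(q[...,2]>130)&(q[...,2]<330)&(q[...,0]>60)&(q[...,0]<200); Q=q[k]; print("\nlid",k.sum(),Q[:,2].max(),np.median(Q[Q[:,2]>270],0)); s=np.polyfit(Q[:,2],Q[:,0],1); print(np.pi/2+np.arctan(s[0]))
E
```

```text
now [557.1  23.8 239.5] shift cm [-9.39 27.65 10.05] rotvec [-0.2  0.1  0.2] j [-0.1   0.28  0.02  1.31  0.   -1.74]
1.9 [0.1, -1.0, -1.0] | 1.8 [0.2, -2.7, -0.4] | 1.7 [0.3, -4.4, -0.0] | 1.6 [0.4, -6.2, 0.2] | 1.5 [0.5, -8.0, 0.2] | 1.4 [0.7, -9.8, 0.0] | 1.3 [0.8, -11.6, -0.3] | 1.2 [0.9, -13.3, -0.8] | 1.1 [1.0, -14.9, -1.5] | 1.0 [1.1, -16.5, -2.3] | 0.9 [1.2, -18.0, -3.3] | 0.8 [1.3, -19.4, -4.5] | 0.7 [1.4, -20.7, -5.7] | 0.6 [1.4, -21.8, -7.1] | 0.5 [1.5, -22.8, -8.6] | 0.4 [1.6, -23.6, -10.2] | 0.3 [1.6, -24.3, -11.9] | 0.2 [1.6, -24.8, -13.6] | 0.1 [1.7, -25.1, -15.4] | -0.0 [1.7, -25.3, -17.2] | 
lid 3065 307.069062323568 [132.32791699  57.86084794 298.6827769 ]
1.6580126322248747
```

servo_tool(motion=[[-1,0,3,0,0,0,0],[-3,0,6,0,0,0,0],[-5,2,9,0,0,0,0],[-7,5,10,0,0,0,0],[-9,8,10,0,0,0,0],[-9.4,12,10,0,0,0,0],[-9.4,16,10,0,0,0,0],[-9.4,20,10,0,0,0,0],[-9.4,24,10,0,0,0,0],[-9.4,27.7,10,0,0,0,0]])

```text
time_s: 42.3
tcp_pos: [460.1, 305.7, 335.6]
eef_rot: [[0.068, -0.998, -0.006], [-0.998, -0.068, 0.004], [-0.004, 0.006, -1.0]]
wrist_force: [0.4, -0.6, -0.0]
gripper_width: 0.0
grasp_force: 0.0
```

servo_tool(motion=[[0,0,-1,0,0,0,0],[0,0,-2,0,0,0,0],[0,0,-3,0,0,0,0],[0,0,-4,0,0,0,0],[0,0,-5,0,0,0,0],[0,0,-6,0,0,0,0],[0,0,-7.2,0,0,0,0],[0,0,-7.2,0,0,0,0],[0,0,-7.2,0,0,0,0],[0,0,-7.2,0,0,0,0]])

```text
time_s: 43.3
tcp_pos: [461.8, 303.1, 264.8]
eef_rot: [[0.066, -0.998, -0.004], [-0.998, -0.066, 0.004], [-0.005, 0.004, -1.0]]
wrist_force: [1.2, -0.7, 1.0]
gripper_width: -0.2
grasp_force: 0.0
```

servo_tool(motion=[[0,-1,0,0,0,0,0],[0.1,-2,0,0,0,0,0],[0.2,-3,0,0,0,0,0],[0.3,-4,0.1,0,0,0,0],[0.3,-5,0.3,0,0,0,0],[0.4,-6.4,0.5,0,0,0,0],[0.5,-8,0.5,0,0,0,0],[0.6,-9.5,0.4,0,0,0,0],[0.7,-11,0.2,0,0,0,0],[0.8,-12.5,-0.2,0,0,0,0]])

```text
time_s: 44.3
tcp_pos: [470.1, 177.2, 262.9]
eef_rot: [[0.066, -0.998, -0.003], [-0.998, -0.066, 0.005], [-0.005, 0.002, -1.0]]
wrist_force: [1.1, 3.6, 3.4]
gripper_width: -0.0
grasp_force: 2.2
```

servo_tool(motion=[[0.1,-1,-0.4,0,0,0,0],[0.1,-2,-0.8,0,0,0,0],[0.2,-3,-1.3,0,0,0,0],[0.2,-4,-1.8,0,0,0,0],[0.3,-5,-2.4,0,0,0,0],[0.3,-5.8,-3,0,0,0,0],[0.4,-6.5,-3.5,0,0,0,0],[0.4,-7.2,-4.1,0,0,0,0],[0.5,-7.9,-4.7,0,0,0,0],[0.5,-8.5,-5.3,0,0,0,0]])

```text
time_s: 45.3
tcp_pos: [474.1, 92.6, 208.4]
eef_rot: [[0.067, -0.998, -0.006], [-0.998, -0.067, 0.004], [-0.005, 0.006, -1.0]]
wrist_force: [0.8, 2.6, 1.0]
gripper_width: -0.0
grasp_force: 1.2
```

```bash
python3 - <<'E'
from h import *
o=env.observe(); print(o["tcp_pos"],o["wrist_force"])
a=shot("scene","s12")[0]; b=shot("side","d12")[0]
cv2.imwrite("pics/c12.png",np.hstack([a[:,100:400],b[:,100:400]])[...,::-1])
p,d,m=load("d12"); P=pts(d,m); q=(P-O)@np.column_stack([EX,EY,[0,0,1]])
k=(d>0)&(abs(q[...,1])>40)&(abs(q[...,1])<125)&(q[...,2]>110)&(q[...,2]<330)&(q[...,0]>-100)&(q[...,0]<85); Q=q[k]; s=np.polyfit(Q[:,0],Q[:,2],1)
for _ in range(4): r=abs(Q[:,2]-np.polyval(s,Q[:,0])); s=np.polyfit(Q[r<10,0],Q[r<10,2],1)
print(k.sum(),(r<10).sum(),-np.arctan(s[0]),np.polyval(s,90.5))
E
```

```text
[474.10129209  92.60501062 208.40365159] [0.76779466 2.57426622 0.98295342]
4741 3931 0.6855511122512974 100.25493040023244
```

View pics/c12.png

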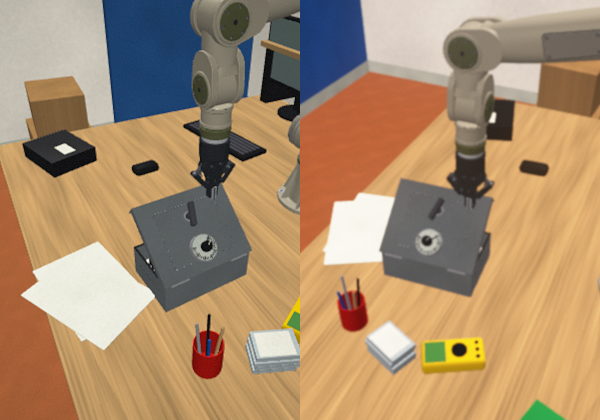

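Lid is at 0.69 rad with the handle still free. Continuing gently.

servo_tool(motion=[[0,-0.5,-0.5,0,0,0,0],[0.1,-1,-1.1,0,0,0,0],[0.1,-1.5,-1.8,0,0,0,0],[0.1,-2,-2.6,0,0,0,0],[0.2,-2.4,-3.4,0,0,0,0],[0.2,-2.8,-4.2,0,0,0,0],[0.2,-3.2,-5,0,0,0,0],[0.2,-3.5,-5.9,0,0,0,0],[0.2,-3.8,-6.8,0,0,0,0],[0.2,-4,-7.6,0,0,0,0]])

```text
time_s: 46.4
tcp_pos: [476.7, 52.6, 132.5]
eef_rot: [[0.066, -0.998, -0.004], [-0.998, -0.066, 0.004], [-0.004, 0.004, -1.0]]
wrist_force: [1.7, -0.5, 0.9]
gripper_width: 0.0
grasp_force: 0.8
```

servo_tool(motion=[[0,-0.1,-0.4,0,0,0,0],[0,-0.1,-0.8,0,0,0,0],[0,-0.2,-1.2,0,0,0,0],[0,-0.2,-1.6,0,0,0,0],[0,-0.3,-2,0,0,0,0],[0,-0.3,-2.4,0,0,0,0],[0,-0.4,-2.7,0,0,0,0],[0,-0.4,-3,0,0,0,0],[0,-0.4,-3.3,0,0,0,0],[0,-0.4,-3.5,0,0,0,0]])

```text
time_s: 47.4
tcp_pos: [476.5, 49.0, 98.4]
eef_rot: [[0.067, -0.998, -0.004], [-0.998, -0.067, 0.004], [-0.004, 0.004, -1.0]]
wrist_force: [-1.6, -0.6, 4.5]
gripper_width: 0.1
grasp_force: 2.3
```

servo_tool(motion=[[0,0,-0.1,0,0,0,0],[0,0,-0.2,0,0,0,0],[0,0,-0.3,0,0,0,0],[0,0,-0.3,0,0,0,0],[0,0,-0.3,0,0,0,0],[0,0,-0.3,0,0,0,0],[0,0,-0.3,0,0,0,0],[0,0,-0.3,0,0,0,0],[0,0,-0.3,0,0,0,0],[0,0,-0.3,0,0,0,0]])

```text
time_s: 48.4
tcp_pos: [476.6, 48.9, 96.0]
eef_rot: [[0.066, -0.998, -0.004], [-0.998, -0.066, 0.004], [-0.004, 0.004, -1.0]]
wrist_force: [-3.1, -0.8, 9.8]
gripper_width: -0.3
grasp_force: 4.6
```

```bash
python3 - <<'E'
from h import *
o=env.observe(); print(o["tcp_pos"],o["wrist_force"]); lid(f="s13")
E
```

```text
[476.59531658  48.88080025  95.97537287] [-3.09817496 -0.78138888  9.81213553]
lid angle 0.05013972550515975 2373 plane z at hinge 93.68638155373094
```

servo_tool(motion=[[0,0,-0.1,0,0,0,0],[0,0,-0.2,0,0,0,0],[0,0,-0.3,0,0,0,0],[0,0,-0.4,0,0,0,0],[0,0,-0.4,0,0,0,0],[0,0,-0.4,0,0,0,0],[0,0,-0.4,0,0,0,0],[0,0,-0.4,0,0,0,0],[0,0,-0.4,0,0,0,0],[0,0,-0.4,0,0,0,0]])

```text
time_s: 49.45
tcp_pos: [476.8, 48.9, 95.7]
eef_rot: [[0.067, -0.998, -0.002], [-0.998, -0.067, 0.003], [-0.003, 0.002, -1.0]]
wrist_force: [-13.3, 0.8, 39.2]
gripper_width: -0.1
grasp_force: 19.7
```

```bash
python3 - <<'E'
from h import *
o=env.observe(); print(o["tcp_pos"],o["wrist_force"]); shot("scene","s14");shot("side","d14")
for f in("s1","s2","s13","s14","side0","d14"):
    p,d,m=load("scene0" if f=="s1" else f); P=pts(d,m); q=(P-O)@np.column_stack([EX,EY,[0,0,1]])
    k=(d>0)&(q[...,0]>-110)&(q[...,0]<85)&(q[...,1]<-50)&(q[...,1]>-120)&(q[...,2]>80)&(q[...,2]<150); Q=q[k]; s=np.polyfit(Q[:,0],Q[:,2],1)
    for _ in range(4): r=abs(Q[:,2]-np.polyval(s,Q[:,0])); s=np.polyfit(Q[r<6,0],Q[r<6,2],1)
    print(f,k.sum(),-np.arctan(s[0]),np.polyval(s,90.5))
E
```

```text
[476.77678127  48.86365044  95.65879148] [-13.29421553   0.77447356  39.23966785]
s1 1357 0.003807811458978206 98.12758339839662
s2 1507 0.11074715911238506 98.45638970524007
s13 1362 0.0022872410730593474 98.2403044930033
s14 1352 0.002630222287984992 98.18700259055336
side0 1094 0.0010355556342552554 96.76735555280763
d14 1093 0.0010658246758930864 96.65361503725806
```

The lid is hard shut (angle same as at the start). Now the handle.

servo_tool(motion=[[0,0,2,0,0,0,0],[0,0,5,0,0,0,0.1],[0,0,9,0,0,0,0.3],[2,0.5,11,0,0,-5,0.5],[4,1,11,0,0,-10,0.5],[6,2,11,0,0,-15.6,0.5],[8,2.7,11,0,0,-15.6,0.5],[8.1,2.7,11,0,0,-15.6,0.5],[8.1,2.7,11,0,0,-15.6,0.5],[8.1,2.7,11,0,0,-15.6,0.5]], grip_force=30)

```text
time_s: 50.55
tcp_pos: [556.5, 75.8, 200.9]
eef_rot: [[-0.204, -0.979, -0.005], [-0.979, 0.204, 0.005], [-0.004, 0.006, -1.0]]
wrist_force: [0.1, 0.1, 0.8]
gripper_width: 42.9
grasp_force: 0.0
```

```bash
python3 - <<'E'
from h import *
p,d,m=shot("wrist","w15"); o=env.observe(); print(o["tcp_pos"],o["joint_pos"].round(2),o["eef_rot"].round(3).tolist())
for a in(-32,0,32):
    t=np.radians(3.8+74.5); print(proj(m,(558.2+a*np.cos(t),76.2+a*np.sin(t),132),True))
E
```

```text
[556.51349713  75.74134105 201.06171917] [-0.01  0.3  -0.05  1.23  0.01 -1.38] [[-0.204, -0.979, -0.005], [-0.979, 0.204, 0.005], [-0.004, 0.006, -1.0]]
(np.float64(279.43436233757785), np.float64(178.7898207805398))
(np.float64(279.5786476749526), np.float64(223.29896307615675))
(np.float64(279.7308058210915), np.float64(263.47606648864854))
```

View pics/w15.png

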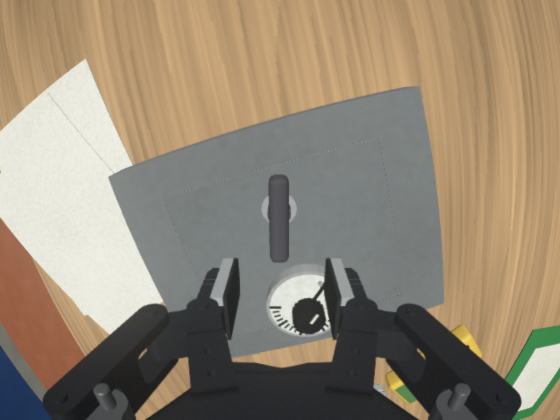

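The bar is exactly as predicted (279,178–262 px); the pointer on the dial will be checked afterwards. Descending, gripping and latching.

servo_tool(motion=[[0.1,0,-2,0,0,0,0.5],[0.1,0,-4,0,0,0,0.5],[0.1,0,-6,0,0,0,0.5],[0.1,0,-8,0,0,0,0.5],[0.1,0,-9.4,0,0,0,0.5],[0.1,0,-9.4,0,0,0,0.1],[0.1,0,-9.4,0,0,0,0.1],[0.1,0,-9.4,0,0,0,0.1],[0.1,0,-9.4,0,0,0,0.1],[0.1,0,-9.4,0,0,0,0.1]])

```text
time_s: 51.6
tcp_pos: [558.2, 75.8, 107.9]
eef_rot: [[-0.204, -0.979, -0.004], [-0.979, 0.204, 0.005], [-0.004, 0.005, -1.0]]
wrist_force: [-3.6, -2.1, 0.3]
gripper_width: 13.3
grasp_force: 33.6
```

servo_tool(motion=[[0,0,0,0,0,-8,0.1],[0,0,0,0,0,-16,0.1],[0,0,0,0,0,-24,0.1],[0,0,0,0,0,-32,0.1],[0,0,0,0,0,-40,0.1],[0,0,0,0,0,-48,0.1],[0,0,0,0,0,-56,0.1],[0,0,0,0,0,-64,0.1],[0,0,0,0,0,-70,0.1],[0,0,0,0,0,-75,0.1]])

```text
time_s: 52.6
tcp_pos: [557.6, 76.6, 107.8]
eef_rot: [[-0.999, -0.053, 0.003], [-0.053, 0.999, 0.006], [-0.003, 0.006, -1.0]]
wrist_force: [-4.5, 1.4, 2.9]
gripper_width: 13.5
grasp_force: 34.8
```

servo_tool(motion=[[0,0,0,0,0,0,0.1],[0,0,0,0,0,0,0.1],[0,0,0,0,0,0,0.45],[0,0,0,0,0,0,0.45],[0,0,0,0,0,0,0.45],[0,0,2,0,0,0,0.45],[0,0,5,0,0,0,0.45],[0,0,8,0,0,0,0.45],[0,0,10,0,0,0,0.45],[0,0,10,0,0,0,0.45]])

```text
time_s: 53.6
tcp_pos: [561.0, 75.9, 211.0]
eef_rot: [[-0.998, -0.056, 0.011], [-0.056, 0.998, 0.005], [-0.011, 0.004, -1.0]]
wrist_force: [-0.3, -0.2, -0.2]
gripper_width: 38.5
grasp_force: 0.0
```

```bash
python3 - <<'E'
from h import *
p,d,m=shot("wrist","w16"); o=env.observe(); print(o["tcp_pos"],o["joint_pos"].round(2),o["wrist_force"])
for a in(-32,0,32):
    t=np.radians(3.8); print(proj(m,(558.2+a*np.cos(t),76.2+a*np.sin(t),132),True))
c=np.array([552.2,166,110.]); print("dial",proj(m,c,True)); 
for g in(228.8,143.8): print(g,proj(m,c+30*np.array([np.cos(np.radians(g)),np.sin(np.radians(g)),0]),True))
cv2.imwrite("pics/w16c.png",cv2.resize(p[140:320,240:480],(800,600),interpolation=2)[...,::-1])
E
```

```text
[559.99976247  75.8891804  208.88211498] [-0.01  0.29 -0.04  1.23  0.   -0.07] [-0.44875766 -0.11797677  0.30227242]
(np.float64(281.9481475144201), np.float64(168.4962207231549))
(np.float64(282.36034762124444), np.float64(211.76075014984576))
(np.float64(282.7284030590176), np.float64(251.21098774837213))
dial (np.float64(391.8790489990337), np.float64(201.201061721187))
228.8 (np.float64(369.16018019942095), np.float64(175.83628515545976))
143.8 (np.float64(415.98757770362886), np.float64(174.3024996151264))
```

View pics/w16c.png

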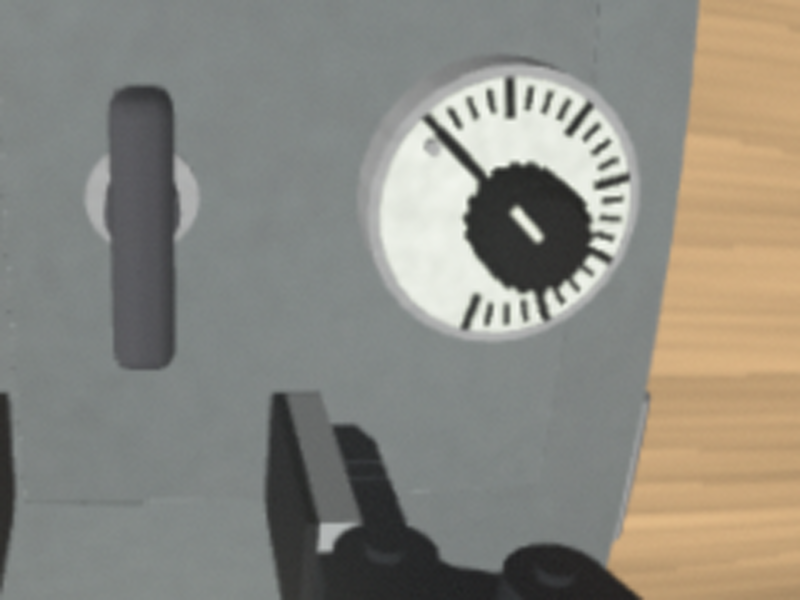

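The pointer lies on its zero mark: tip at (368,175) px against a predicted (369,176). The handle bar is back parallel to the front edge. The packs are in, the lid is shut and the arm is clear, so I'm handing in.

```bash
python3 -c "
from cell import env
print(env.close_job())"
```

```text
the job is handed in; nothing more can be done
None
```

I handed the job in at about 54 s: both packs found on the desk are flat in the far and middle bays, the lid is shut, the T-handle is latched and the peak pointer is at zero; I did not see the safety catch re-engage, and the hand-in returned no verdict.

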